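# Change the feed wheel for the grooved roller

### The job

Change this wire feed unit over from its toothed wheel to the grooved roller. Take the knurled clamp ring and the spacer off the shaft and lay them in the parts tray, park the toothed wheel on the empty storage post, and fit the grooved roller, which waits on the other post, to the shaft. Then put the spacer and last the clamp ring back on the shaft, every part pushed right down, and leave the tools at the far edge of the board alone.

Things in the scene. Friction and masses are not known exactly. Their poses are not given: they have to be found in the camera images.
- shaft_seat (a point): Seat of the fixed feed unit: top centre of the dark 30 mm flange, where the lowest part rests, 38 mm above the board, 16 above the cover plate. Steel shaft 12 mm dia. rises 44 mm from it, last 8 narrowing to 5. Housing 150 (x) by 110 (y). Near it: guides at x +-63, y -30 (tops 10 above seat), open arm x 37 to 80, y 31 to 55 (tops 6 above seat). Fingers closing along x or y pass clear. z up.
- clamp_ring_centre (a point): Knurled steel clamp ring: slips freely on the shaft, no thread; 34 mm outer dia., 14 mm high, 17 mm through bore, 0.08 kg. At the start it is the topmost part on the shaft. The point is its centre, half-way up; z is its axis.
- spacer_centre (a point): Plain brass spacer collar, smooth: 44 mm outer dia., 14 mm high, 17 mm through bore, 0.09 kg. At the start it lies on the shaft between the toothed wheel and the clamp ring. The point is its centre, half-way up; z is its axis.
- feed_wheel_centre (a point): Dark toothed feed wheel: 54 mm outer dia., 16 mm thick, 17 mm through bore, 0.22 kg. At the start it is the lowest part on the shaft, resting on the seat. The point is its centre, half-way up; z is its axis.
- roller_centre (a point): Bright grooved roller: two flanges of 42 mm dia. with a round groove between them, 18 mm thick, 17 mm through bore, 0.15 kg. At the start it lies on the second storage post, which is just like the empty one. The point is its centre, half-way up; z is its axis.
- empty_post_seat (a point): Empty storage post (fixed): 68 mm square wooden block, 14 mm thick, with a dark steel shoulder 28 mm dia., 16 mm high, and on it a steel pin 12 mm dia. that rises 28 mm, its last 8 mm narrowing to 5 mm. The point is the centre of the shoulder's top, where a wheel rests, at the foot of the pin, 30 mm above the plywood board (its top: z about 0.196). z up.
- tray_floor (a point): Shallow steel parts tray (fixed), empty: 180 mm along the point's x, 116 mm along its y, walls 3 mm thick and 14 mm high with a 4 mm rolled rim. The point is the centre of its inner floor, 3 mm above the board; z up.
- spanner: Bystander: open-ended spanner 162 mm long, lying on the far edge of the board. Origin at the middle of its underside, long axis along its y. Leave it alone.
- hex_key: Bystander: small L-shaped hex key, 32 x 83 x 5 mm, lying on the far edge of the board. Origin at the middle of its underside, long arm along its y. Leave it alone.
- wire_brush: Bystander: small wire brush with a green back, 30 x 85 x 22 mm, lying on the far edge of the board. Origin at the middle of its underside, long axis along its y. Leave it alone.

How it is judged:
On the way, in this order (a step that is already met when the one before it is completed fails the run):
1. the clamp ring and the spacer both lie in the parts tray, the toothed wheel still on the shaft (x of clamp_ring_centre in the frame of tray_floor between -0.085 and 0.085 m and y of clamp_ring_centre in the frame of tray_floor between -0.053 and 0.053 m and z of clamp_ring_centre in the frame of tray_floor between 0 and 0.03 m and x of spacer_centre in the frame of tray_floor between -0.085 and 0.085 m and y of spacer_centre in the frame of tray_floor between -0.053 and 0.053 m and z of spacer_centre in the frame of tray_floor between 0 and 0.03 m and horizontal distance between feed_wheel_centre and shaft_seat below 0.008 m and z of feed_wheel_centre in the frame of shaft_seat between 0.004 and 0.012 m and angle between feed_wheel_centre's own z axis and vertical below 0.12 rad), for 0.2 s.
2. the toothed wheel is down on the empty storage post (horizontal distance between feed_wheel_centre and empty_post_seat below 0.008 m and z of feed_wheel_centre in the frame of empty_post_seat between 0.004 and 0.012 m and angle between feed_wheel_centre's own z axis and vertical below 0.12 rad), for 0.2 s.
3. the grooved roller is down on the feed unit's shaft (horizontal distance between roller_centre and shaft_seat below 0.008 m and z of roller_centre in the frame of shaft_seat between 0.005 and 0.013 m and angle between roller_centre's own z axis and vertical below 0.12 rad), for 0.2 s.
4. the spacer is down on the shaft, on the roller (horizontal distance between spacer_centre and shaft_seat below 0.008 m and z of spacer_centre in the frame of shaft_seat between 0.021 and 0.029 m and angle between spacer_centre's own z axis and vertical below 0.12 rad), for 0.2 s.
At the end, for the whole second after the job is handed in: On the shaft, from below: roller, spacer, clamp ring, each fully down (height within 4 mm, axis within 8 mm of the shaft's, upright); the toothed wheel likewise fully down on the post that was empty; all four parts released and still (all of step 2 and all of step 3 and all of step 4 and horizontal distance between clamp_ring_centre and shaft_seat below 0.008 m and z of clamp_ring_centre in the frame of shaft_seat between 0.035 and 0.043 m and angle between clamp_ring_centre's own z axis and vertical below 0.12 rad and linear speed of each of feed_wheel, spacer, clamp_ring, roller below 0.02 m/s); the robot touches nothing.
It fails at once if a tool at the far edge of the board is moved by more than 30 mm (distance of any of spanner, hex_key, wire_brush from where it was at the start of the episode above 0.03 m).
It also fails if it takes over 109 s, if anything falls off the work surface, if the arm or the gripper's body presses on something with over 40 N, if the wrist force passes 120 N, or if a joint passes its speed limit or range.

### The arm

A 6-joint arm with a two-finger parallel gripper is mounted at the origin on the work surface; the furniture and walls round the work are solid. World frame = base frame: x ahead of the robot, y to its left, z up, the work surface at z = 0. Lengths are in m, angles in rad, forces in N, time in s.
With the tool pointing down it reaches from about 0.375 to 0.9 m from the base axis. Payload 3.1 kg.
Tool frame: the origin (TCP) lies on the centre line of the jaws, within the pads' length; the fingertips stand r.finger_overhang ahead of it and the grasp point (between the pads) lies 11 mm behind it (r.finger_overhang is the distance from the TCP to the fingertips, in m); z points along the fingers, y is the direction in which the jaws open and shut (so a half turn about z gives the same grasp; the last joint's range is limited). The gripper opens to 87 mm and grips with 3 to 60 N. Pads are 19 mm wide; open, the fingers measure 117 mm over their backs; the gripper's body (75 mm by 190 mm) begins 51 mm behind the grasp point.
Start: joints at [-1.524, 0.527, 1.433, -0, 1.181, -0.178], TCP at [0.139, -0.609, 0.195] pointing down, gripper open.
Joint ranges: [-3.08, 3.08], [-0.75, 2.2], [0.22, 2.44], [-1.43, 4.57], [0, 2.65], [-2.85, 2.85]. Speed limits (rad/s): [2.79, 2.79, 3.14, 3.14, 3.14, 3.14].

### API

Orientations are given as a unit quaternion [x, y, z, w].
In Python, from station import r, grab_frame gives the robot as it stands.
- The arm moves only by the tool carry_out, never from a script. Its arguments are lists of equal length, an entry for each row: "fingers": the opening, from 0 (shut) to 1 (fully open); "dp": the shift along the tool's x, y, z in m, a list of three; "spin": the turn about the tool's z in rad. A call has 1 to 12 rows; each row shifts and turns the commanded pose from where the row before left it, along the tool's axes as they then stand; what a row does not reach is not made up. A row lasts 1/12 s, in which the tool goes at most 41.7 mm and 7.16 degrees, less where a joint would pass 70% of its speed; a pose out of reach is approached as far as the arm can. A call with a gripper value outside its range is refused whole. The fingers move at their own pace and stop on an object; "newtons" is the grip in N (left out, the last holds). Time passes only in rows, so rows that do not move let the fingers close. It gives the time, the measured TCP pose, the force and the opening at its end, in the units of the state.
- r.read_state(): the state, without advancing time (a new reading comes with each control period).
- grab_frame(name): name is "side" or "top"; returns a dict with "img" (420x560x3 uint8, red, green, blue), "depth" (420x560 float32, m along the optical axis (not along the pixel's ray), 0 where there is no reading), "K" (3x3 intrinsics, pixels), "R" (3x3) and "t" (3): a world point X has camera coordinates R X + t. Camera axes: x right, y down, z forward; pixel columns grow to the right and rows downward; lengths in m; the calibration is good to about 2 mm. A picture is of the moment at which its call begins.
- r.close_job(): hands the job in, once; it reports no verdict.
The state is a dict: "t": time; "q": joint angles; "qd": joint speeds; "effort": joint torques, N m; "ee_pos": TCP position; "orientation": TCP orientation; "ft_force": force on the tool from outside, world axes, zero at the start; "torque": the same for the moment, N m; "width": finger opening in m.
Only numpy, scipy, OpenCV 4.12 (cv2) and the standard library are available. Lean on these libraries where they do the work, as an engineer would, in place of code of your own. Each camera call takes 0.05 s, during which the arm holds its last target.

## Working session

There is one attempt and no reset: what is moved stays moved. The work goes in short steps, Python scripts to look and compute and a tool call to move; the robot and the scene stay as the last step left them, time stands still between calls to the robot, and variables do not carry over. Pictures are saved under pics/ and viewed, and the job is handed in when it is done.

Besides the shell and the picture viewer there is one more tool, called after "Call:" as name(argument=value, ...) on one line, values as JSON. carry_out: Moves the arm, as the interface text tells. Its arguments: {"type":"object","properties":{"fingers":{"type":"array"},"dp":{"type":"array"},"spin":{"type":"array"},"newtons":{"type":"number"}},"required":["fingers","dp","spin"]}

```bash
ls; mkdir -p pics
python3 - <<'E'
from station import r, grab_frame
import cv2,numpy as np
print(r.read_state(), r.finger_overhang)
for n in ("side","top"):
    f=grab_frame(n); cv2.imwrite(f"pics/{n}0.png",f["img"][:,:,::-1]); np.savez(f"pics/{n}0.npz",**f)
    print(n,f["K"],f["R"],f["t"],-f["R"].T@f["t"])
E
```

```text
pics
{'t': 0.0, 'q': array([-1.52447839e+00,  5.28477594e-01,  1.43392133e+00,  2.45989266e-05,
        1.18135707e+00, -1.78484072e-01]), 'qd': array([ 0.00066666,  0.00126152,  0.00021158, -0.00031094, -0.00193457,
        0.00202507]), 'effort': array([ 8.37607786e-05, -4.40039492e+01, -1.76592690e+01,  6.31551608e-02,
        5.82008378e-02, -1.70924523e-04]), 'ee_pos': array([ 0.1393296 , -0.60846119,  0.19405861]), 'orientation': array([ 9.93689599e-01,  1.12159757e-01,  8.27765066e-05, -1.07855537e-03]), 'ft_force': array([-0.39537379, -0.64443516,  0.13100341]), 'torque': array([-0.04157726,  0.03443925, -0.0396083 ]), 'width': 0.08710507857789883} 0.008
side [[536.23184949   0.         278.42133623]
 [  0.         536.23184949 208.11543732]
 [  0.           0.           1.        ]] [[-0.99972402  0.01595021  0.0172477 ]
 [-0.00490753  0.57619129 -0.81730014]
 [-0.02297408 -0.81715922 -0.57595399]] [0.58045661 0.25941367 1.16712   ] [0.60838301 0.79499256 0.87421471]
top [[514.60908319   0.         277.29548469]
 [  0.         514.60908319 205.57006655]
 [  0.           0.           1.        ]] [[ 0.02706896 -0.99962696  0.0036339 ]
 [-0.9962508  -0.02727599 -0.08209971]
 [ 0.0821682  -0.00139793 -0.9966175 ]] [-0.06598098  0.58197189  1.33993252] [ 0.47147615 -0.04820938  1.38341969]
```

View pics/side0.png

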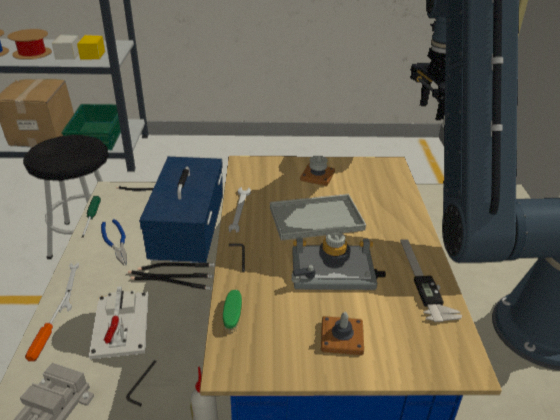

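View pics/top0.png

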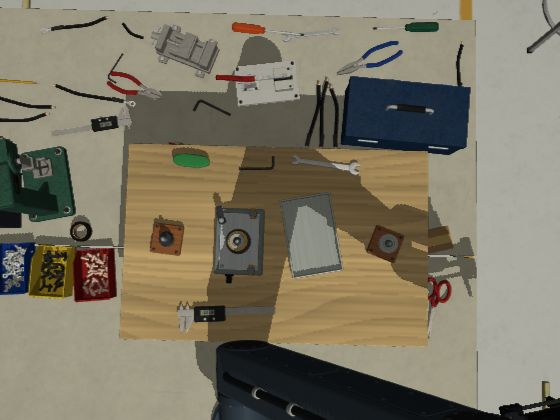

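```bash
cat > h.py <<'E'
import numpy as np,cv2
def cloud(f):
    d=f["depth"];K=f["K"];v,u=np.mgrid[:d.shape[0],:d.shape[1]]
    c=np.stack([(u-K[0,2])/K[0,0]*d,(v-K[1,2])/K[1,1]*d,d],-1)
    return (c-f["t"])@f["R"]
def ray(f,u,v,z):
    d=f["R"].T@np.linalg.solve(f["K"],[u,v,1.]);o=-f["R"].T@f["t"]
    return o+d*(z-o[2])/d[2]
def proj(f,X):
    c=f["K"]@(f["R"]@np.asarray(X)+f["t"]);return c[:2]/c[2]
E
python3 - <<'E'
from h import *
T=dict(np.load("pics/top0.npz"));S=dict(np.load("pics/side0.npz"))
def crop(f,x0,y0,x1,y1,s,n): cv2.imwrite(n,cv2.resize(f["img"][y0:y1,x0:x1,::-1],None,fx=s,fy=s,interpolation=cv2.INTER_CUBIC))
crop(T,140,180,420,300,2.85,"pics/tc.png")
crop(S,260,150,400,360,2.8,"pics/sc.png")
P=cloud(T)
print("board z",np.median(P[270:290,150:200,2]),"blk",np.median(P[225:230,155:160,2]))
for n,(u,v) in dict(post=(167,238),shaft=(237,241),tray=(325,240),roll=(388,243)).items():
    print(n); print(np.round(P[v-12:v+13:3,u-18:u+19:3,2]*1000).astype(int))
E
```

```text
board z 0.19601127056745438 blk 0.21086737962564012
post
[[ 198  196  214  215  213  211  209  211  216  213  210  205  194]
 [ 198  195  212  214  210  213  210  213  205  215  213  206  195]
 [ 198  194  208  209  211  214  213  212  208  207  211  205  198]
 [ 195  192  212  209  224  225  224  223  213  212  213  206  194]
 [ 195  214  214  211  254 1383  234  223  213  208  209  203  197]
 [ 195  210  208  211  225  234  229  224  213  213  212  197  194]
 [ 195  211  212  211  210  230  225  214  210  213  212  198  197]
 [ 196  210  205  211  212  210  211  208  213  209  210  196  199]
 [ 194  206  208  207  209  211  210  211  210  211  216  196  196]]
shaft
[[214 218 222 214 219 248 247 250 217 218 218 220 217]
 [212 218 218 218 247 262 264 269 261 249 214 220 215]
 [213 221 217 252 280 281 276 277 268 254 247 219 217]
 [215 220 224 260 274 265 273 278 278 267 249 214 221]
 [214 219 247 263 277 243 278 263 276 266 250 220 218]
 [217 221 220 272 277 278 233 279 276 264 250 220 221]
 [217 221 219 251 263 277 276 278 265 245 218 220 223]
 [219 221 218 221 251 251 262 263 244 2
[... 490 characters left out ...]
7  201  201  201 1383  197  201  198  202  205  200  197  197]
 [ 200  198  197  196  197  202  195  198  198  197  201  198  196]
 [ 203  200  200  198  203  199  199  199  197  201  197  215  197]]
roll
[[193 201 209 206 208 209 207 209 207 194 195 197 195]
 [196 207 212 213 215 243 244 243 212 212 208 193 195]
 [196 210 212 207 246 247 245 245 247 208 209 210 195]
 [201 211 208 230 246 242 227 245 244 242 208 196 195]
 [210 210 214 242 245 229 252 252 242 242 207 197 200]
 [209 213 211 234 242 242 226 243 245 245 211 196 196]
 [210 204 210 210 244 243 241 244 247 212 198 197 194]
 [214 209 209 211 213 228 247 245 213 207 197 196 194]
 [200 194 209 205 210 209 207 212 210 199 194 196 195]]
```

View pics/tc.png

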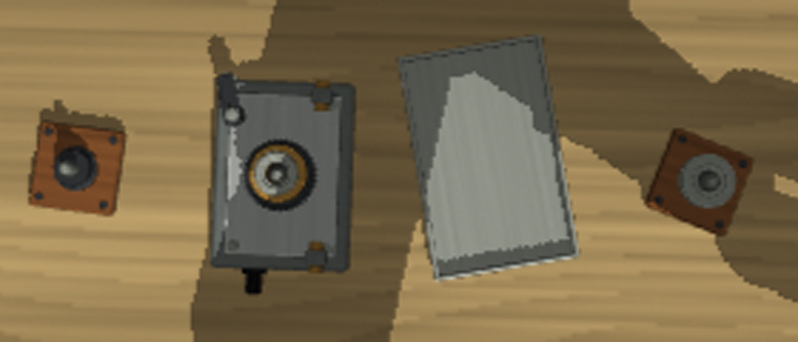

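View pics/sc.png

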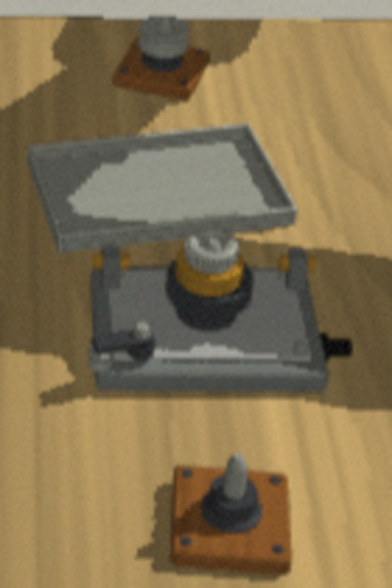

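```bash
cat > m1.py <<'E'
from h import *
T=dict(np.load("pics/top0.npz"));S=dict(np.load("pics/side0.npz"))
def circ(f,P,c,rad,zlo,zhi,z):
    m=(np.hypot(P[...,0]-c[0],P[...,1]-c[1])<rad)&(P[...,2]>zlo)&(P[...,2]<zhi)
    m=cv2.morphologyEx(m.astype(np.uint8),cv2.MORPH_CLOSE,np.ones((5,5)))
    cs,_=cv2.findContours(m,cv2.RETR_EXTERNAL,cv2.CHAIN_APPROX_NONE);k=max(cs,key=cv2.contourArea)
    pts=np.array([ray(f,*p[0],z)[:2] for p in k])
    A=np.c_[2*pts,np.ones(len(pts))];s=np.linalg.lstsq(A,(pts**2).sum(1),rcond=None)[0]
    M=cv2.moments(k)
    return s[:2],np.sqrt(s[2]+s[:2]@s[:2]),ray(f,M['m10']/M['m00'],M['m01']/M['m00'],z)[:2]
for nm,f in(("top",T),("side",S)):
    P=cloud(f)
    g=lambda u,v,z:ray(T,u,v,z)[:2]
    for n,c,rad,zl,zh,z in [("ring",g(237,240,.27),.03,.272,.3,.278),("spacer",g(237,240,.27),.035,.258,.3,.264),("wheel",g(237,240,.26),.045,.24,.3,.25),("roller",g(388,243,.24),.035,.237,.3,.244),("shoulder",g(167,238,.23),.03,.219,.3,.226)]:
        print(nm,n,circ(f,P,c,rad,zl,zh,z))
hsv=cv2.cvtColor(T["img"],cv2.COLOR_RGB2HSV)
for u,v in[(160,228),(175,250),(375,240),(395,230),(150,270)]: print(hsv[v,u])
P=cloud(T)
def rect(x0,y0,x1,y1,zl,zh,z,n):
    m=np.zeros(P.shape[:2],np.uint8);m[y0:y1,x0:x1]=((P[y0:y1,x0:x1,2]>zl)&(P[y0:y1,x0:x1,2]<zh))
    m=cv2.medianBlur(m,5)
    cs,_=cv2.findContours(m,cv2.RETR_EXTERNAL,cv2.CHAIN_APPROX_NONE);k=max(cs,key=cv2.contourArea)
    pts=np.array([ray(T,*p[0],z)[:2] for p in k],np.float32); print(n,cv2.minAreaRect(pts*1000))
rect(140,210,195,265,.203,.3,.21,"postblk")
rect(205,195,275,285,.207,.3,.218,"housing")
rect(275,185,350,285,.205,.3,.213,"tray")
rect(360,215,410,270,.203,.3,.21,"rollblk")
# tray by edges: orange mask block
m=cv2.inRange(hsv,(3,110,30),(16,255,200));
for x0,y0,x1,y1,n in[(140,210,195,265,"postc"),(360,215,410,270,"rollc")]:
    w=np.zeros_like(m);w[y0:y1,x0:x1]=m[y0:y1,x0:x1]; pp=cv2.findNonZero(w)
    cs,_=cv2.findContours(w,cv2.RETR_EXTERNAL,cv2.CHAIN_APPROX_NONE);k=max(cs,key=cv2.contourArea)
    pts=np.array([ray(T,*p[0],.21)[:2] for p in k],np.float32); print(n,cv2.minAreaRect(pts*1000))
E
python3 m1.py
```

```text
top ring (array([0.48544181, 0.0353559 ]), np.float64(0.01619606176251674), array([0.48543718, 0.03534242]))
top spacer (array([0.48565474, 0.03483125]), np.float64(0.02100636560716945), array([0.4856369 , 0.03485698]))
top wheel (array([0.48472401, 0.03493435]), np.float64(0.026796325641508797), array([0.48466049, 0.03493123]))
top roller (array([ 0.48934537, -0.29729812]), np.float64(0.020072534554987167), array([ 0.48932638, -0.29731954]))
top shoulder (array([0.4860366 , 0.19969213]), np.float64(0.013245647209132367), array([0.48602866, 0.19968043]))
side ring (array([0.48439174, 0.04164434]), np.float64(0.01824047157762607), array([0.48441038, 0.04192603]))
side spacer (array([0.48371786, 0.03576779]), np.float64(0.026978601296097006), array([0.48368514, 0.03695246]))
side wheel (array([0.48203718, 0.0324814 ]), np.float64(0.03717846630871782), array([0.48228182, 0.03529545]))
side roller (array([ 0.48709993, -0.29370002]), np.float64(0.021378977441512192), array([ 0.48710269, -0.29359197]))
side shoulder (array([0.48335811, 0.19959172]), np.float64(0.01855306567933309), array([0.48377363, 0.20164201]))
[ 12 170  69]
[ 13 156  93]
[ 13 175  67]
[ 19 119 101]
[ 20 113 172]
postblk ((485.970458984375, 199.37388610839844), (68.29350280761719, 67.67890930175781), 84.26686096191406)
housing ((478.8233642578125, 34.44606018066406), (109.71198272705078, 172.74559020996094), 89.87246704101562)
tray ((410.6899719238281, -91.82811737060547), (2.239680767059326, 0.0), -178.6016082763672)
rollblk ((488.7651672363281, -297.5174865722656), (68.51892852783203, 67.82392883300781), 69.14471435546875)
postc ((485.961669921875, 199.75106811523438), (69.64266967773438, 67.80501556396484), 83.92511749267578)
rollc ((488.6448669433594, -297.19427490234375), (69.10707092285156, 67.91596984863281), 69.63748931884766)
```

Call:
carry_out(fingers=[0.7,0.7,0.7,0.7,0.7,0.7,0.7,0.7,0.7,0.7,0.7,0.7], dp=[[0,0,-0.04],[0,0,-0.04],[0,0,-0.04],[0,0,-0.04],[0,0,-0.04],[0.03,-0.025,0],[0.03,-0.025,0],[0.03,-0.025,0],[0.03,-0.025,0],[0.03,-0.025,0],[0.03,-0.025,0],[0.03,-0.025,0]], spin=[0.1125,0.1125,0,0,0,0,0,0,0,0,0,0], newtons=25)

```text
t: 1.1
ee_pos: [0.3504, -0.4325, 0.3946]
orientation: [1.0, -0.0, -0.0, -0.0]
ft_force: [0.2, -0.5, 0.9]
width: 0.061
```

Run:
```python
from h import *
T=dict(np.load("pics/top0.npz"))
c=[ray(T,x/2.85+140,y/2.85+180,.214)[:2] for x,y in[(399,60),(540,36),(578,256),(438,279)]]
c=np.array(c);print(c.round(4),c.mean(0)); print(np.linalg.norm(c-np.roll(c,1,0),axis=1)); d=c[0]-c[3];print(np.degrees(np.arctan2(d[1],d[0])))
```

```text
[[ 0.5784 -0.0557]
 [ 0.6008 -0.1683]
 [ 0.4264 -0.2017]
 [ 0.4054 -0.0912]] [ 0.50275055 -0.12921905]
[0.17663042 0.1147409  0.17757012 0.11243749]
11.584981920625545
```

Call:
carry_out(fingers=[0.7,0.7,0.7,0.7,0.7,0.7,0.7,0.7,0.7,0.7,0.7,0.7], dp=[[0.0112,-0.039,0],[0.0112,-0.039,0],[0.0112,-0.039,0],[0.0112,-0.039,0],[0.0112,-0.039,0],[0.0112,-0.039,0],[0.0112,-0.039,0],[0.0112,-0.039,0],[0.0112,-0.039,0],[0.0112,-0.039,0],[0.0112,-0.039,0],[0.0112,-0.039,0]], spin=[0,0,0,0,0,0,0,0,0,0,0,0])

```text
t: 2.1
ee_pos: [0.4836, 0.0358, 0.3948]
orientation: [1.0, -0.0, -0.0, 0.0]
ft_force: [1.3, -0.3, 0.4]
width: 0.0607
```

Call:
carry_out(fingers=[0.7,0.7,0.7,0.7], dp=[[0,0,0.03],[0,0,0.03],[0,0,0.02],[0,0,0]], spin=[0,0,0,0])

```text
t: 2.43
ee_pos: [0.4801, 0.0348, 0.3104]
orientation: [1.0, 0.0, -0.006, -0.001]
ft_force: [0.5, 0.6, 0.3]
width: 0.0608
```

Run:
```python
from station import r, grab_frame
from h import *
s=r.read_state();print(s['ee_pos'],s['orientation'],s['q'],s['width'],s['ft_force'])
for n in ("side","top"):
    f=grab_frame(n); np.savez(f"pics/{n}1.npz",**f)
    p=proj(f,s['ee_pos']);print(n,p,[proj(f,s['ee_pos']+[0,dy,-.008]) for dy in(-.03,.03)])
    u,v=map(int,p);c=f["img"][max(v-60,0):v+100,max(u-80,0):u+80,::-1]
    cv2.imwrite(f"pics/{n}1.png",cv2.resize(c,None,fx=3.5,fy=3.5,interpolation=cv2.INTER_CUBIC))
```

```text
[0.48008563 0.03481761 0.31041126] [ 9.99984280e-01  4.91287881e-04 -5.51921830e-03 -8.57728452e-04] [-1.60248310e-01  2.05869405e-01  1.61199759e+00 -7.54278688e-05
  1.33489642e+00  1.40958346e+00] 0.06075564107453213 [0.51739484 0.63220841 0.25740903]
side [338.55887239 221.35094039] [array([336.43006296, 215.06397924]), array([340.04417093, 235.38695406])]
top [235.61475552 242.72483309] [array([250.22684755, 243.15275857]), array([221.59037003, 242.3743607 ])]
```

View pics/side1.png

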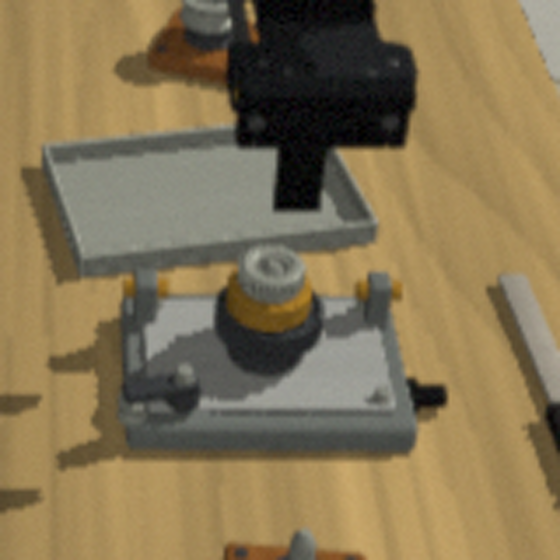

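Run:
```python
from station import r, grab_frame
from h import *
s=r.read_state();print(s['t'],s['ee_pos'],s['orientation'],s['width'],s['ft_force'])
for n in ("side","top"):
    f=grab_frame(n); np.savez(f"pics/{n}2.npz",**f)
    s=r.read_state();print(s['ee_pos'])
    p=proj(f,s['ee_pos']);print(n,p)
    im=f["img"][:,:,::-1].copy()
    for d in ([0,.03,-.008],[0,-.03,-.008],[0,0,0],[0,.045,.06]): cv2.circle(im,tuple(int(round(a)) for a in proj(f,s['ee_pos']+d)),1,(0,0,255),-1)
    u,v=map(int,p);c=im[max(v-60,0):v+100,max(u-80,0):u+80]
    cv2.imwrite(f"pics/{n}2.png",cv2.resize(c,None,fx=3.5,fy=3.5,interpolation=cv2.INTER_CUBIC))
```

```text
2.5333 [0.48359775 0.03373954 0.31480835] [ 9.99999657e-01 -9.22861809e-05 -8.11247013e-04 -1.37485344e-04] 0.060731716793639756 [-0.09273282  0.08574352 -0.13284635]
[0.48458892 0.03345406 0.31594945]
side [336.18895384 218.35996197]
[0.48506914 0.03326174 0.31656656]
top [236.21871633 240.300084  ]
```

View pics/side2.png

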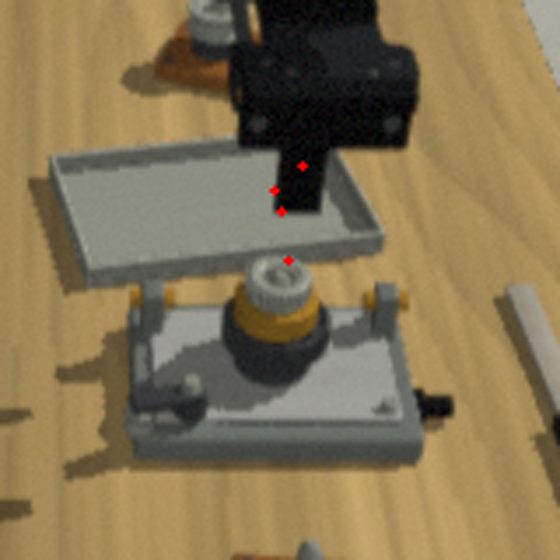

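View pics/top2.png

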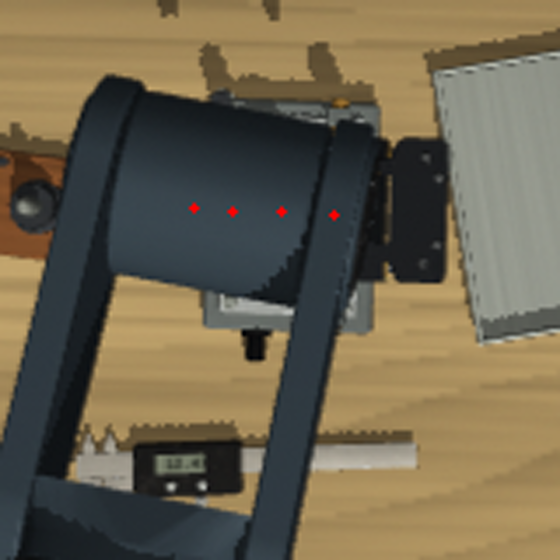

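Run:
```python
from h import *
S=dict(np.load("pics/side2.npz"));T=dict(np.load("pics/top2.npz"))
P=cloud(S); o=(336-80,218-60)
for x,y in [(300,205),(300,195),(300,170),(300,150),(285,200),(315,200),(250,120),(400,120),(320,100),(320,60),(320,30),(240,60),(405,60)]:
    u,v=int(o[0]+x/3.5),int(o[1]+y/3.5);print((x,y),P[v,u].round(3))
P=cloud(T);o=(236-80,240-60)
print('top')
for x,y in [(395,200),(420,200),(440,200),(420,145),(420,275),(380,170),(250,200),(130,150)]:
    u,v=int(o[0]+x/3.5),int(o[1]+y/3.5);print((x,y),P[v,u].round(3))
from station import r
s=r.read_state();print(s['t'],s['ee_pos'],s['q'],s['qd'])
```

```text
(300, 205) [0.483 0.073 0.35 ]
(300, 195) [0.484 0.072 0.355]
(300, 170) [0.486 0.079 0.374]
(300, 150) [0.494 0.121 0.415]
(285, 200) [0.49  0.074 0.353]
(315, 200) [0.476 0.076 0.354]
(250, 120) [0.517 0.123 0.431]
(400, 120) [0.452 0.121 0.43 ]
(320, 100) [0.488 0.127 0.444]
(320, 60) [0.488 0.116 0.457]
(320, 30) [0.485 0.09  0.457]
(240, 60) [0.519 0.086 0.438]
(405, 60) [0.452 0.114 0.456]
top
(395, 200) [ 0.491 -0.034  0.459]
(420, 200) [ 0.491 -0.049  0.455]
(440, 200) [ 0.491 -0.058  0.455]
(420, 145) [ 0.52  -0.048  0.457]
(420, 275) [ 0.454 -0.05   0.458]
(380, 170) [ 0.507 -0.027  0.457]
(250, 200) [0.484 0.018 0.687]
(130, 150) [0.504 0.065 0.685]
2.6333 [0.48506914 0.03326174 0.31656656] [-1.61895703e-01  2.00732887e-01  1.60139280e+00  4.57053086e-05
  1.33640768e+00  1.40960904e+00] [-0.00065841 -0.01028038 -0.00720033  0.00016299 -0.00401426 -0.00126112]
```

Run:
```python
from h import *
S=dict(np.load("pics/side0.npz"))
P=cloud(S)
c=S["img"][0:150,390:480,::-1];cv2.imwrite("pics/g0.png",cv2.resize(c,None,fx=4,fy=4,interpolation=cv2.INTER_CUBIC))
for v in range(40,150,8): print(v,[tuple(P[v,u].round(3)) for u in range(412,452,8)])
S=dict(np.load("pics/side2.npz"));P=cloud(S)
m=(P[...,0]>.42)&(P[...,0]<.56)&(P[...,1]>-.07)&(P[...,1]<.14)&(P[...,2]>.29)
for a in np.arange(.29,.48,.01):
    k=m&(P[...,2]>=a)&(P[...,2]<a+.01)
    if k.any(): print(round(a,2),k.sum(),P[k].min(0).round(3),P[k].max(0).round(3))
```

```text
40 [(np.float64(-0.244), np.float64(-2.338), np.float64(-0.12)), (np.float64(-0.301), np.float64(-2.372), np.float64(-0.13)), (np.float64(-0.338), np.float64(-2.335), np.float64(-0.118)), (np.float64(0.169), np.float64(-0.588), np.float64(0.436)), (np.float64(0.154), np.float64(-0.573), np.float64(0.441))]
48 [(np.float64(-0.252), np.float64(-2.34), np.float64(-0.168)), (np.float64(-0.292), np.float64(-2.313), np.float64(-0.159)), (np.float64(-0.342), np.float64(-2.321), np.float64(-0.161)), (np.float64(0.165), np.float64(-0.59), np.float64(0.415)), (np.float64(0.149), np.float64(-0.575), np.float64(0.42))]
56 [(np.float64(-0.261), np.float64(-2.344), np.float64(-0.218)), (np.float64(-0.309), np.float64(-2.342), np.float64(-0.217)), (np.float64(0.178), np.float64(-0.605), np.float64(0.388)), (np.float64(0.163), np.float64(-0.584), np.float64(0.395)), (np.float64(0.146), np.float64(-0.572), np.float64(0.4))]
64 [(np.float64(0.193), np.float64(-0.69), np.float64(0.334)), (np.float64(0.172), np.float64(-0.685), np.float64(0.336)), (np.float64(0.148), np.float64(-0.686), np.float64(0.336
[... 3111 characters left out ...]
 np.float64(-2.239), np.float64(-0.754)), (np.float64(0.267), np.float64(-0.112), np.float64(0.387))]
0.34 45 [0.473 0.071 0.343] [0.495 0.076 0.35 ]
0.35 59 [0.474 0.071 0.351] [0.495 0.077 0.36 ]
0.36 72 [0.473 0.071 0.36 ] [0.495 0.077 0.37 ]
0.37 54 [0.473 0.07  0.37 ] [0.495 0.08  0.38 ]
0.38 31 [0.473 0.076 0.38 ] [0.495 0.08  0.385]
0.41 163 [ 0.447 -0.046  0.414] [0.522 0.124 0.42 ]
0.42 353 [ 0.447 -0.05   0.42 ] [0.522 0.124 0.43 ]
0.43 436 [ 0.447 -0.053  0.43 ] [0.522 0.13  0.44 ]
0.44 294 [ 0.446 -0.058  0.44 ] [0.521 0.132 0.45 ]
0.45 1040 [ 0.447 -0.058  0.45 ] [0.521 0.133 0.46 ]
0.46 238 [0.46  0.018 0.46 ] [0.51  0.088 0.47 ]
0.47 210 [0.462 0.029 0.47 ] [0.51  0.089 0.48 ]
```

View pics/g0.png

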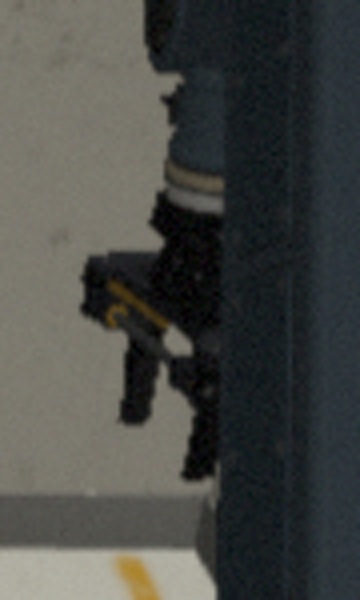

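Call:
carry_out(fingers=[0.7,0.7,0.7,0.7,0.7], dp=[[0,-0.0015,0.021],[0,0,0.021],[0,0,0],[0,0,0],[0,0,0]], spin=[0,0,0,0,0])

```text
t: 3.05
ee_pos: [0.4853, 0.0348, 0.2749]
orientation: [1.0, -0.0, 0.002, 0.0]
ft_force: [0.2, -0.4, 0.0]
width: 0.0613
```

```bash
cat > look.py <<'E'
import sys
from station import r, grab_frame
from h import *
def look(n,tag,X,half=60,s=5):
    f=grab_frame(n); np.savez(f"pics/{n}{tag}.npz",**f)
    u,v=map(int,proj(f,X));u0,v0=max(u-half,0),max(v-half,0)
    c=f["img"][v0:v+half,u0:u+half,::-1]
    cv2.imwrite(f"pics/{n}{tag}.png",cv2.resize(c,None,fx=s,fy=s,interpolation=cv2.INTER_CUBIC))
    print(n,"origin",u0,v0,"scale",s);return f
def st():
    s=r.read_state();print(round(s['t'],2),s['ee_pos'].round(4),s['orientation'].round(4),"w",round(s['width'],4),"F",s['ft_force'].round(1));return s
def tip(f,s):
    P=cloud(f);e=s['ee_pos']
    m=(abs(P[...,0]-e[0])<.013)&(P[...,1]>e[1]+.015)&(P[...,1]<e[1]+.06)&(P[...,2]>e[2]-.015)&(P[...,2]<e[2]+.06)
    k=P[m];print("finger pts",len(k),k.min(0).round(3),k.max(0).round(3),"zpcts",np.percentile(k[:,2],[1,5]).round(4))
E
python3 - <<'E'
from look import *
s=st();f=look("side","3",s['ee_pos']);tip(f,s)
E
```

```text
3.05 [0.4853 0.0348 0.2749] [ 1.0e+00 -3.0e-04  1.7e-03  3.0e-04] w 0.0613 F [ 0.2 -0.4  0. ]
side origin 274 177 scale 5
finger pts 331 [0.473 0.05  0.26 ] [0.498 0.079 0.334] zpcts [0.2608 0.2637]
```

View pics/side3.png

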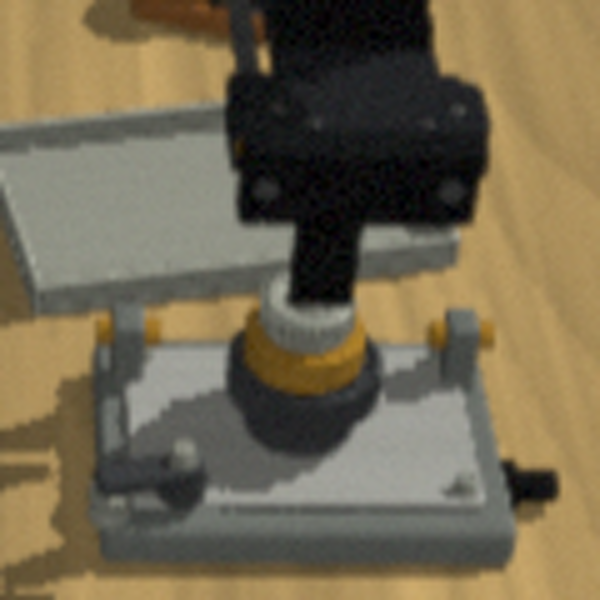

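```bash
cat >> look.py <<'E'
def tip2(f,e):
    # dark finger face towards side camera
    P=cloud(f);g=f["img"].max(2)
    m=(abs(P[...,0]-e[0])<.008)&(P[...,1]>e[1]+.02)&(P[...,1]<e[1]+.065)&(g<70)&(P[...,2]>e[2]-.03)&(P[...,2]<e[2]+.09)
    k=P[m];print("n",len(k),"y",np.median(k[:,1]).round(4),"z low",np.sort(k[:,2])[:8].round(4))
E
python3 - <<'E'
from look import *
tip2(dict(np.load("pics/side2.npz")),np.array([.4848,.0334,.3162]))
tip2(dict(np.load("pics/side3.npz")),np.array([.4853,.0348,.2749]))
E
```

```text
n 175 y 0.0751 z low [0.3449 0.3451 0.3456 0.3456 0.3458 0.3463 0.3466 0.3471]
n 185 y 0.075 z low [0.2454 0.2462 0.2462 0.2467 0.2468 0.2469 0.2469 0.2471]
```

Call:
carry_out(fingers=[0.7,0.7,0.7,0.7], dp=[[0,0,0.01],[0,0,0.005],[0,0,0],[0,0,0]], spin=[0,0,0,0])

```text
t: 3.43
ee_pos: [0.4841, 0.0351, 0.2585]
orientation: [1.0, -0.0, 0.0, 0.0]
ft_force: [0.3, 0.6, 0.8]
width: 0.061
```

Run:
```python
from look import *
s=st();f=look("side","4",s['ee_pos']);tip2(f,s['ee_pos'])
```

```text
3.43 [0.4841 0.0351 0.2585] [ 1.e+00 -1.e-04  3.e-04  0.e+00] w 0.061 F [0.3 0.6 0.8]
side origin 274 184 scale 5
n 223 y 0.075 z low [0.2351 0.2354 0.2363 0.2367 0.2368 0.2368 0.237  0.237 ]
```

View pics/side4.png

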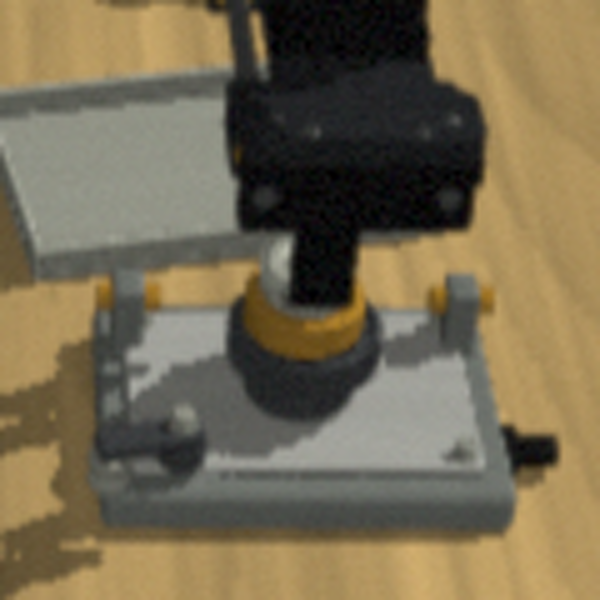

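Run:
```python
from look import *
f=dict(np.load("pics/side4.npz"))
for z in (.25,.26,.27,.28,.29):print(z,proj(f,[.4841,.075,z]),proj(f,[.4935,.075,z])[0],proj(f,[.4745,.075,z])[0])
print(proj(f,[.4853,.035,.278]))
g=f["img"][:,:,:].max(2)
for v in range(225,260,2): print(v,g[v,325:352])
P=cloud(f)
for v in range(236,252): print(v,P[v,336:342].round(3)[:,1:].tolist())
```

```text
0.25 [335.95103139 262.22084708] 330.6625220380185 341.3495830119775
0.26 [336.39954853 257.91274163] 331.0789009316362 341.83089192294136
0.27 [336.85356661 253.55179844] 331.5003877743299 342.3181025717003
0.28 [337.31318746 249.13703943] 331.9270771392239 342.8113241772053
0.29 [337.77851543 244.66746228] 332.35906594862297 343.31066867011043
[334.21669879 235.82877145]
225 [29 36 36 24 15  2  9 11 22 15 14 19 19 17 17 15 20 17 15 19 12  5 17 13
 16  0 17]
227 [14 13 12  8 13 18 15 19 14 14 19 18 19  0 15 15 16 12 14  1 17  7 16  8
 12 22 21]
229 [22 35 23 25 27 21 25 24 23 14  7 15 16 12 16  9 15  8 13  3 14 19 20 22
 19 22 17]
231 [ 89  85  92  91 100 110 117  88  29  11  18   8  14   8  12  12   5  15
  14   8  35  73  86  89  88  88  87]
233 [ 89 100 102 124 151 162 172  88  28   5  15  17  11  14   8  14  17  17
   3  25  72 142 147 150 153 158 154]
235 [105 111 111 149 164 170 148  60  12   9  11  15  13   6  10   9  17  14
  15  29  97 182 189 187 191 197 196]
237 [152 118 107 146 156 152 123  46   7  10  21   1  18  13  14  17  17  12
  22  51 128 185 187 187 191 195 200]

[... 2167 characters left out ...]
]
245 [[0.073, 0.288], [0.075, 0.29], [0.074, 0.288], [0.077, 0.291], [0.074, 0.289], [0.076, 0.29]]
246 [[0.057, 0.272], [0.054, 0.27], [0.055, 0.271], [0.053, 0.269], [0.055, 0.271], [0.05, 0.266]]
247 [[0.053, 0.267], [0.054, 0.268], [0.056, 0.269], [0.05, 0.264], [0.051, 0.265], [0.051, 0.266]]
248 [[0.053, 0.265], [0.054, 0.265], [0.051, 0.263], [0.056, 0.267], [0.055, 0.266], [0.056, 0.267]]
249 [[0.056, 0.265], [0.056, 0.264], [0.056, 0.265], [0.058, 0.266], [0.056, 0.265], [0.057, 0.265]]
250 [[0.06, 0.265], [0.058, 0.264], [0.059, 0.265], [0.06, 0.266], [0.058, 0.264], [0.058, 0.264]]
251 [[0.06, 0.263], [0.059, 0.263], [0.058, 0.262], [0.059, 0.262], [0.057, 0.261], [0.055, 0.259]]
```

Call:
carry_out(fingers=[0.7,0.7,0.7,0.7], dp=[[0.001,0,0.01],[0,0,0.01],[0,0,0],[0,0,0]], spin=[0,0,0,0])

```text
t: 3.82
ee_pos: [0.4848, 0.0352, 0.2382]
orientation: [1.0, -0.0, -0.0, -0.0]
ft_force: [-0.3, 0.6, 0.7]
width: 0.0608
```

Run:
```python
from look import *
s=st();f=look("side","5",s['ee_pos']);tip2(f,s['ee_pos'])
```

```text
3.82 [0.4848 0.0352 0.2382] [ 1.e+00 -1.e-04 -2.e-04 -0.e+00] w 0.0608 F [-0.3  0.6  0.7]
side origin 272 192 scale 5
n 228 y 0.0747 z low [0.2204 0.2228 0.2231 0.2239 0.2239 0.2243 0.2244 0.2248]
```

View pics/side5.png

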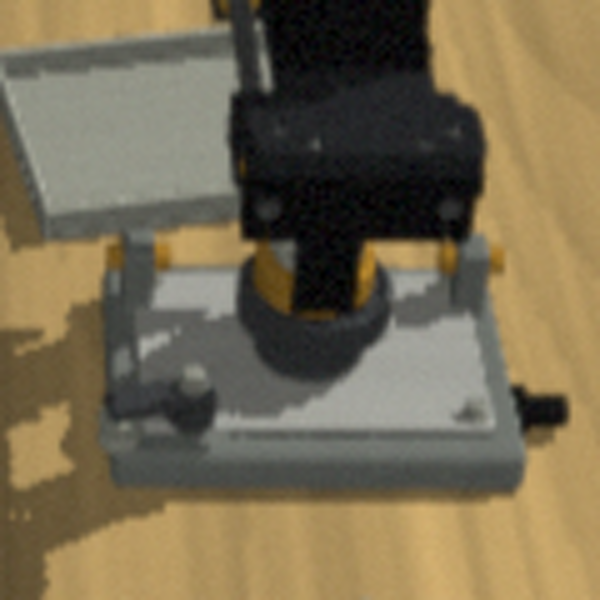

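Call:
carry_out(fingers=[0.7,0.0,0.0,0.0,0.0,0.0], dp=[[0,0,0.002],[0,0,0],[0,0,0],[0,0,0],[0,0,0],[0,0,0]], spin=[0,0,0,0,0,0], newtons=25)

```text
t: 4.37
ee_pos: [0.4855, 0.0354, 0.2369]
orientation: [1.0, -0.0, 0.001, -0.0]
ft_force: [0.8, -0.1, 3.3]
width: 0.0355
```

Call:
carry_out(fingers=[0.0,0.0,0.0], dp=[[0,0,0],[0,0,0],[0,0,0]], spin=[0,0,0])

```text
t: 4.62
ee_pos: [0.4856, 0.0353, 0.2369]
orientation: [1.0, -0.0, 0.001, -0.0]
ft_force: [-0.6, 1.3, 5.4]
width: 0.0323
```

Call:
carry_out(fingers=[0.0,0.0,0.0,0.0,0.0,0.0], dp=[[0,0,-0.005],[0,0,-0.015],[0,0,-0.02],[0,0,-0.02],[0,0,-0.02],[0,0,0]], spin=[0,0,0,0,0,0])

```text
t: 5.12
ee_pos: [0.4871, 0.0346, 0.3196]
orientation: [1.0, -0.0, 0.004, 0.001]
ft_force: [1.0, -0.1, -0.6]
width: 0.0324
```

Run:
```python
from look import *
s=st();f=look("side","6",s['ee_pos'])
```

```text
5.12 [0.4871 0.0346 0.3196] [ 1.0e+00 -0.0e+00  3.7e-03  9.0e-04] w 0.0324 F [ 1.  -0.1 -0.6]
side origin 274 157 scale 5
```

View pics/side6.png

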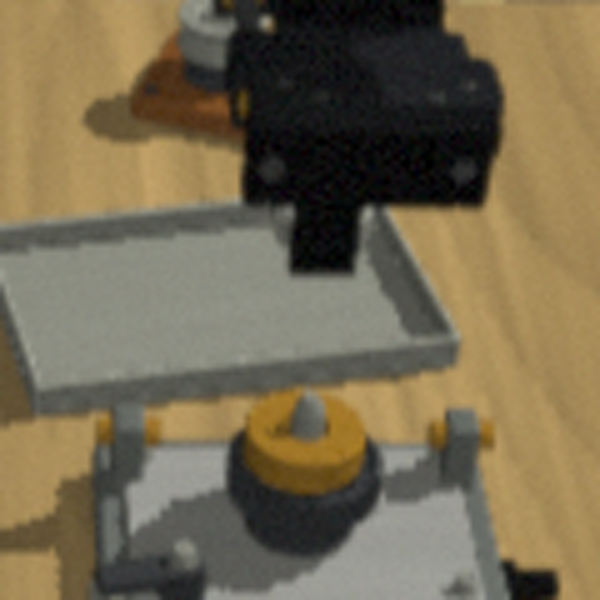

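Call:
carry_out(fingers=[0,0,0,0,0,0,0,0,0,0,0,0], dp=[[0.0115,0.031,0],[0.0115,0.031,0],[0.0115,0.031,0],[0.0115,0.031,0],[0.0115,0.031,0.005],[0,0,0.025],[0,0,0.035],[0,0,0.035],[0,0,0.02],[0,0,0.01],[0,0,0],[0,0,0]], spin=[0,0,0,0,0,0,0,0,0,0,0,0])

```text
t: 6.17
ee_pos: [0.5422, -0.1198, 0.1856]
orientation: [1.0, -0.0, -0.001, -0.0]
ft_force: [0.1, -0.3, -0.4]
width: 0.032
```

Run:
```python
from look import *
s=st();f=look("side","7",s['ee_pos'])
```

```text
6.17 [ 0.5422 -0.1198  0.1856] [ 1.e+00 -1.e-04 -6.e-04 -2.e-04] w 0.032 F [ 0.1 -0.3 -0.4]
side origin 236 164 scale 5
```

View pics/side7.png

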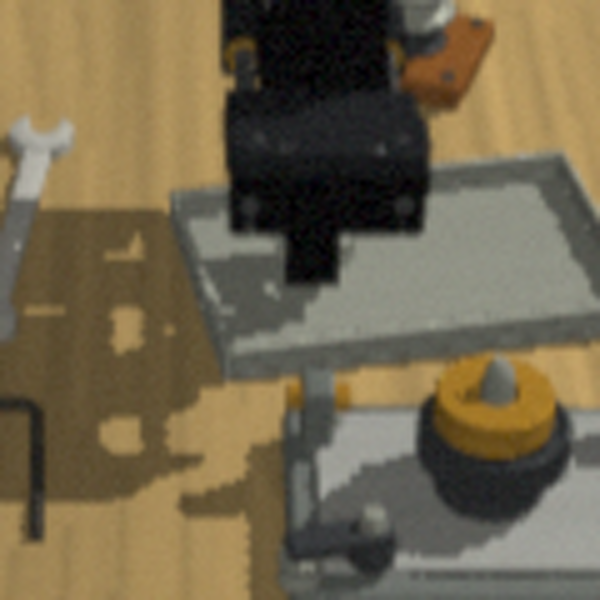

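Call:
carry_out(fingers=[0,0,0,0], dp=[[0,0,0.007],[0,0,0.004],[0,0,0.001],[0,0,0]], spin=[0,0,0,0])

```text
t: 6.55
ee_pos: [0.5423, -0.1197, 0.1742]
orientation: [1.0, -0.0, 0.0, 0.0]
ft_force: [0.8, -0.1, -0.6]
width: 0.0325
```

Call:
carry_out(fingers=[0,0,0], dp=[[0,0,0.0015],[0,0,0],[0,0,0]], spin=[0,0,0])

```text
t: 6.8
ee_pos: [0.5424, -0.1199, 0.1727]
orientation: [1.0, -0.0, 0.0, 0.0]
ft_force: [-0.0, 0.2, 0.0]
width: 0.0326
```

Within about a millimetre of the floor; release and rise.

Call:
carry_out(fingers=[0.65,0.65,0.65,0.65,0.65,0.65,0.65,0.65,0.65], dp=[[0,0,0],[0,0,0],[0,0,0],[0,0,0],[0,0,-0.01],[0,0,-0.03],[0,0,-0.035],[0,0,-0.035],[0,0,-0.03]], spin=[0,0,0,0,0,0,0,0,0])

```text
t: 7.55
ee_pos: [0.5427, -0.1199, 0.3158]
orientation: [1.0, -0.0, 0.001, 0.001]
ft_force: [0.1, -0.8, 0.1]
width: 0.0562
```

Run:
```python
from look import *
s=st();f=look("side","8",[.51,-.06,.2],80,4)
im=f["img"];print(proj(f,[.4853,.035,.278]))
P=cloud(f)
# ring in tray
m=(P[...,0]>.49)&(P[...,0]<.6)&(P[...,1]>-.17)&(P[...,1]<-.07)&(P[...,2]>.207)&(P[...,2]<.222)
m=cv2.morphologyEx(m.astype(np.uint8),cv2.MORPH_OPEN,np.ones((2,2)))
n,l,sv,c=cv2.connectedComponentsWithStats(m)
for i in range(1,n):
    if sv[i,4]>15: print(sv[i],c[i],ray(f,*c[i],.212))
# shaft tip
sp=im[225:250,320:352].astype(int); 
g=cv2.resize(im[220:260,310:360,::-1],None,fx=12,fy=12,interpolation=cv2.INTER_CUBIC);cv2.imwrite("pics/sh8.png",g)
```

```text
7.55 [ 0.5427 -0.1199  0.3158] [ 1.0e+00 -1.0e-04  1.2e-03  5.0e-04] w 0.0562 F [ 0.1 -0.8  0.1]
side origin 234 157 scale 4
[334.21669879 235.82877145]
[271 202  17  27 104] [277.20192308 210.49038462] [ 0.58470741 -0.13574735  0.212     ]
[292 212  16  11 143] [299.52447552 216.97902098] [ 0.53820211 -0.11266043  0.212     ]
```

View pics/side8.png

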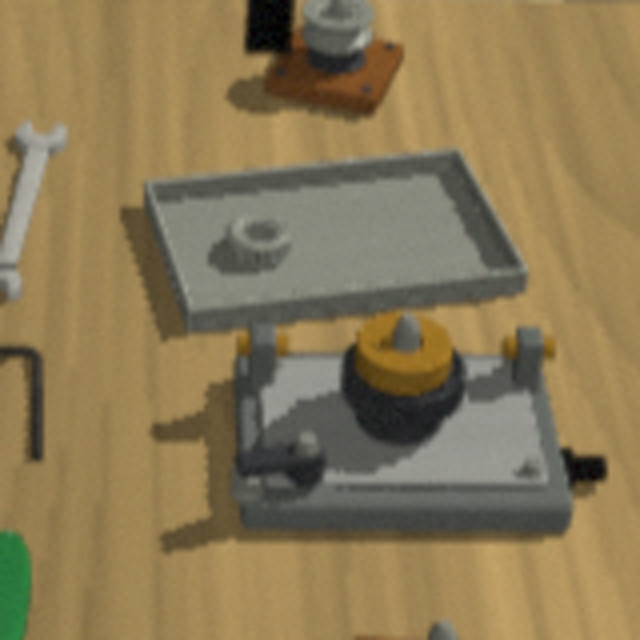

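View pics/sh8.png

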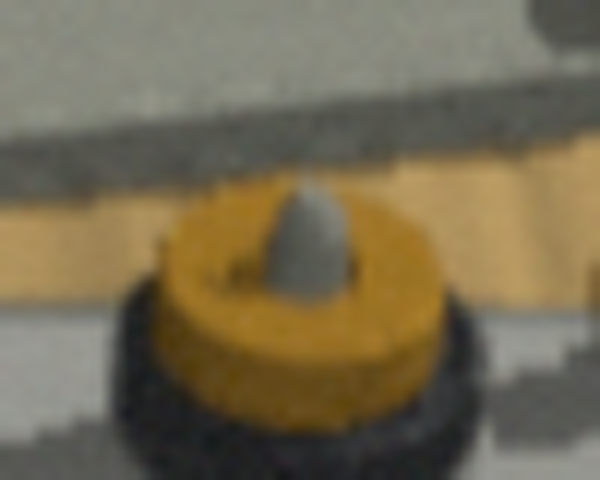

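Run:
```python
from look import *
f=look("top","8",[.485,.035,.27],30,10)
T=dict(np.load("pics/top0.npz"));print(proj(T,[.4853,.035,.278]),proj(T,[.4853,.035,.264]))
g=T["img"][225:257,222:254,::-1];cv2.imwrite("pics/sht0.png",cv2.resize(g,None,fx=16,fy=16,interpolation=cv2.INTER_CUBIC))
```

```text
top origin 207 210 scale 10
[236.77772203 240.4371936 ] [237.26054838 240.53122548]
```

View pics/top8.png

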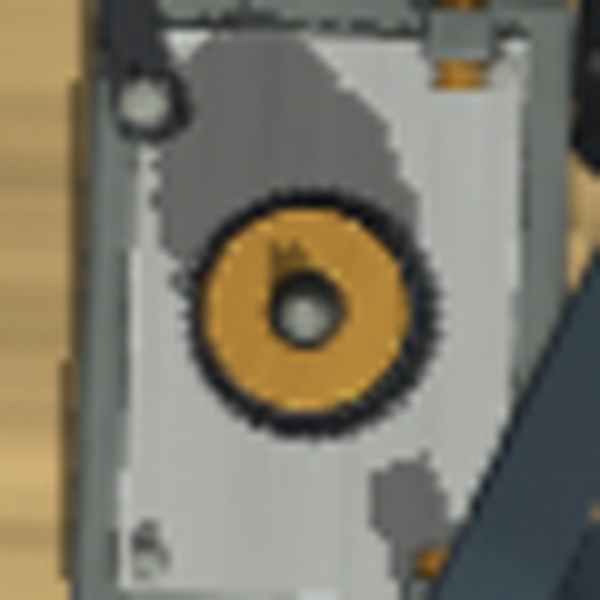

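View pics/sht0.png

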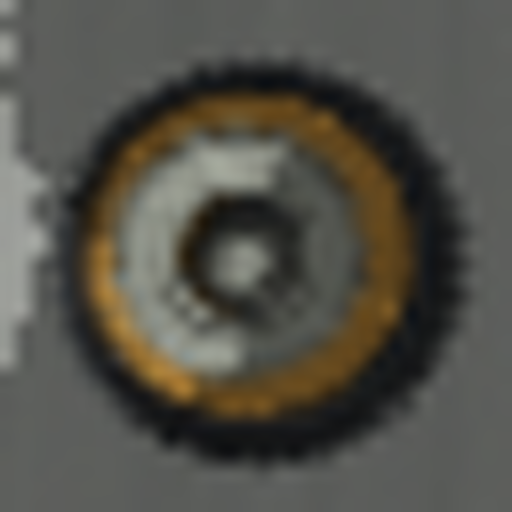

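Call:
carry_out(fingers=[0.7,0.7,0.7,0.7,0.7,0.7,0.7,0.7,0.7,0.7,0.7], dp=[[-0.0115,-0.031,0],[-0.0115,-0.031,0],[-0.0115,-0.031,0],[-0.0115,-0.031,0],[-0.0113,-0.031,0.005],[0,0,0.02],[0,0,0.03],[0,0,0.02],[0,0,0.01],[0,0,0],[0,0,0]], spin=[0,0,0,0,0,0,0,0,0,0,0])

```text
t: 8.57
ee_pos: [0.4846, 0.0353, 0.2273]
orientation: [1.0, -0.0, -0.001, -0.0]
ft_force: [0.9, 0.9, 0.8]
width: 0.061
```

Call:
carry_out(fingers=[0.7,0.7,0,0,0,0,0,0], dp=[[0,0,0.002],[0,0,0],[0,0,0],[0,0,0],[0,0,0],[0,0,0],[0,0,0],[0,0,0]], spin=[0,0,0,0,0,0,0,0], newtons=35)

```text
t: 9.23
ee_pos: [0.4853, 0.0353, 0.226]
orientation: [1.0, -0.0, 0.0, -0.0]
ft_force: [-1.0, 0.0, 3.5]
width: 0.0428
```

Call:
carry_out(fingers=[0,0,0,0,0,0,0], dp=[[0,0,0],[0,0,-0.005],[0,0,-0.02],[0,0,-0.025],[0,0,-0.025],[0,0,-0.02],[0,0,0]], spin=[0,0,0,0,0,0,0])

```text
t: 9.82
ee_pos: [0.4877, 0.0347, 0.3247]
orientation: [1.0, -0.0, 0.004, 0.001]
ft_force: [-0.7, 0.5, -0.4]
width: 0.0432
```

Run:
```python
from look import *
s=st();f=look("side","9",s['ee_pos'])
```

```text
9.82 [0.4877 0.0347 0.3247] [ 1.0e+00 -1.0e-04  4.5e-03  8.0e-04] w 0.0432 F [-0.7  0.5 -0.4]
side origin 274 154 scale 5
```

View pics/side9.png

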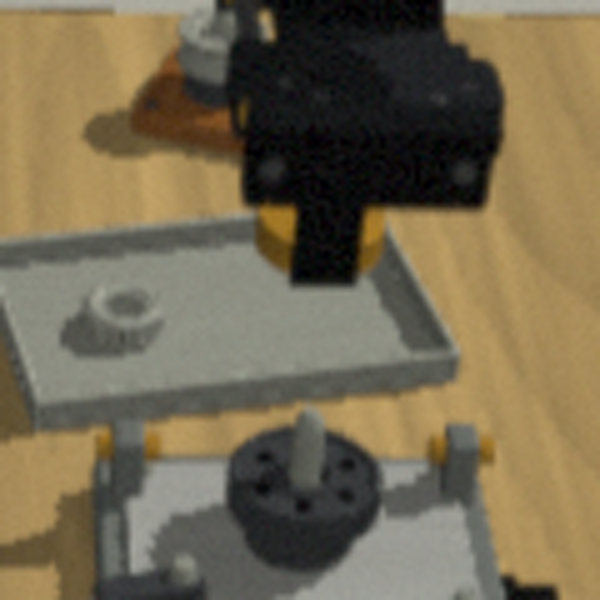

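Call:
carry_out(fingers=[0,0,0,0,0,0,0,0,0,0,0,0], dp=[[-0.0043,0.0344,0],[-0.0043,0.0344,0],[-0.0043,0.0344,0],[-0.0043,0.0344,0],[-0.0043,0.0344,0.005],[0,0,0.025],[0,0,0.035],[0,0,0.035],[0,0,0.025],[0,0,0.012],[0,0,0.004],[0,0,0]], spin=[0,0,0,0,0,0,0,0,0,0,0,0])

```text
t: 10.87
ee_pos: [0.4618, -0.136, 0.1774]
orientation: [1.0, -0.0, -0.002, -0.001]
ft_force: [0.1, -0.3, -1.5]
width: 0.0434
```

Call:
carry_out(fingers=[0,0,0.72,0.72,0.72,0.72,0.72,0.72,0.72,0.72,0.72], dp=[[0,0,0.0025],[0,0,0],[0,0,0],[0,0,0],[0,0,0],[0,0,0],[0,0,-0.01],[0,0,-0.03],[0,0,-0.04],[0,0,-0.04],[0,0,-0.025]], spin=[0,0,0,0,0,0,0,0,0,0,0])

```text
t: 11.78
ee_pos: [0.4649, -0.1375, 0.3264]
orientation: [1.0, -0.0, 0.003, 0.002]
ft_force: [-0.0, -0.0, 0.5]
width: 0.063
```

Run:
```python
from look import *
s=st();f=look("side","10",[.5,-.06,.2],80,4)
```

```text
11.78 [ 0.4649 -0.1375  0.3264] [ 1.     -0.      0.0028  0.0016] w 0.063 F [-0.  -0.   0.5]
side origin 239 157 scale 4
```

View pics/side10.png

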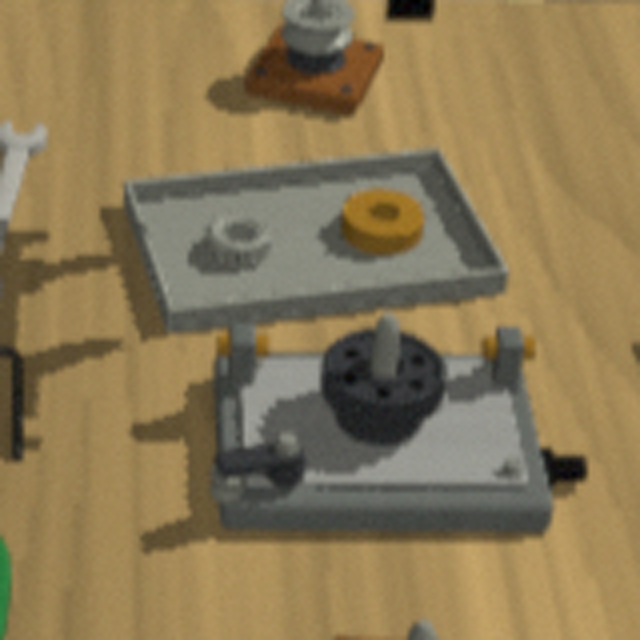

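Call:
carry_out(fingers=[0.85,0.85,0.85,0.85,0.85,0.85,0.85,0.85,0.85,0.85,0.85,0.85], dp=[[0.0042,-0.0345,0],[0.0042,-0.0345,0],[0.0042,-0.0345,0],[0.0042,-0.0345,0],[0.0042,-0.0345,0],[0,0,0.02],[0,0,0.03],[0,0,0.03],[0,0,0.02],[0,0,0.012],[0,0,0],[0,0,0]], spin=[0,0,0,0,0,0,0,0,0,0,0,0])

```text
t: 12.83
ee_pos: [0.4843, 0.0358, 0.2097]
orientation: [1.0, -0.0, -0.001, -0.0]
ft_force: [-0.3, -0.3, -0.6]
width: 0.0737
```

Call:
carry_out(fingers=[0.85,0.85,0.85,0,0,0,0,0,0], dp=[[0,0.0005,0.006],[0,0,0.004],[0,0,0],[0,0,0],[0,0,0],[0,0,0],[0,0,0],[0,0,0],[0,0,0]], spin=[0,0,0,0,0,0,0,0,0], newtons=40)

```text
t: 13.58
ee_pos: [0.4847, 0.0353, 0.2003]
orientation: [1.0, -0.0, 0.0, -0.0]
ft_force: [-1.0, 1.2, 2.1]
width: 0.0527
```

Call:
carry_out(fingers=[0,0,0,0,0,0,0], dp=[[0,0,0],[0,0,-0.01],[0,0,-0.02],[0,0,-0.03],[0,0,-0.03],[0,0,-0.01],[0,0,0]], spin=[0,0,0,0,0,0,0])

```text
t: 14.17
ee_pos: [0.4865, 0.0348, 0.3027]
orientation: [1.0, -0.0, 0.003, 0.001]
ft_force: [0.7, 0.4, -2.0]
width: 0.0527
```

Run:
```python
from look import *
s=st();f=look("side","11",s['ee_pos'])
g=grab_frame("top");np.savez("pics/top11.npz",**g);cv2.imwrite("pics/top11.png",g["img"][:,:,::-1])
```

```text
14.17 [0.4865 0.0348 0.3027] [ 1.0e+00 -0.0e+00  3.2e-03  7.0e-04] w 0.0527 F [ 0.7  0.4 -2. ]
side origin 274 164 scale 5
```

View pics/side11.png

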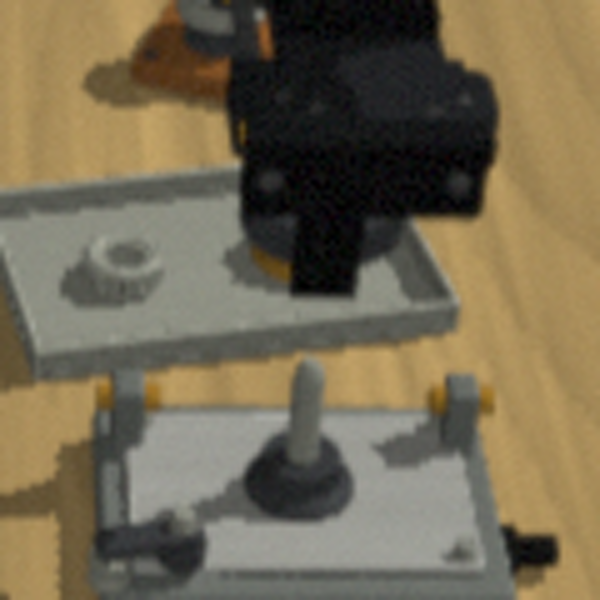

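View pics/top11.png

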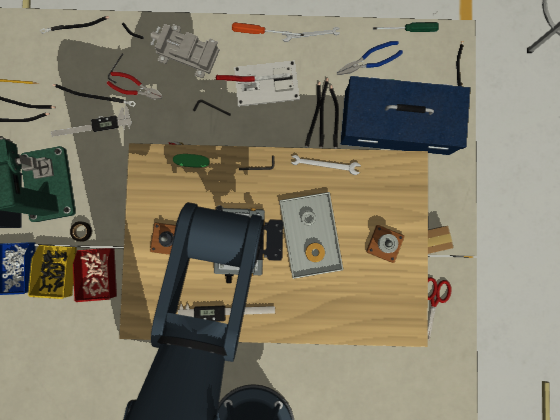

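Run:
```python
from look import *
T=dict(np.load("pics/top0.npz"));S=dict(np.load("pics/side0.npz"))
print(proj(T,[.486,.1997,.254]),proj(S,[.486,.1997,.254]))
a=cv2.resize(T["img"][222:254,150:182,::-1],None,fx=12,fy=12,interpolation=cv2.INTER_CUBIC)
b=cv2.resize(S["img"][306:338,328:360,::-1],None,fx=12,fy=12,interpolation=cv2.INTER_CUBIC)
cv2.imwrite("pics/pin0.png",np.hstack([a,b]))
```

```text
[162.38669864 238.23144352] [343.13648048 312.3240199 ]
```

View pics/pin0.png

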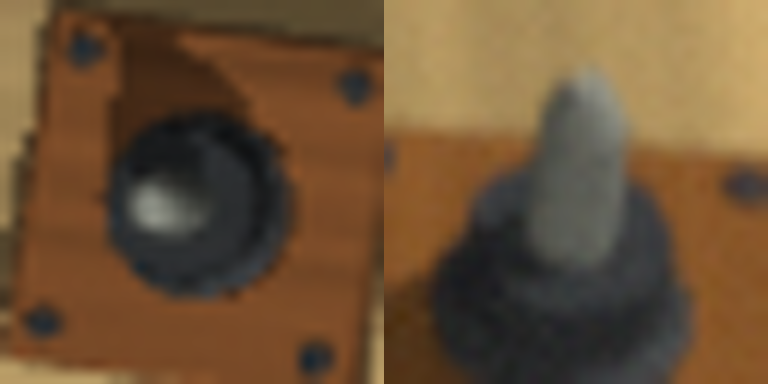

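Call:
carry_out(fingers=[0,0,0,0,0,0,0,0,0,0,0], dp=[[0,-0.033,0],[0,-0.033,0],[0,-0.033,0],[0,-0.033,0],[0,-0.0327,0],[0,0,0.015],[0,0,0.025],[0,0,0.02],[0,0,0.01],[0,0,0],[0,0,0]], spin=[0,0,0,0,0,0,0,0,0,0,0])

```text
t: 15.18
ee_pos: [0.484, 0.1996, 0.2289]
orientation: [1.0, -0.0, -0.001, 0.0]
ft_force: [-0.9, -0.3, -2.6]
width: 0.0526
```

Run:
```python
from look import *
s=st();f=look("side","12",s['ee_pos']+[0,0,.01])
```

```text
15.18 [0.484  0.1996 0.2289] [ 1.0e+00 -3.0e-04 -1.5e-03  3.0e-04] w 0.0526 F [-0.9 -0.3 -2.6]
side origin 283 258 scale 5
```

View pics/side12.png

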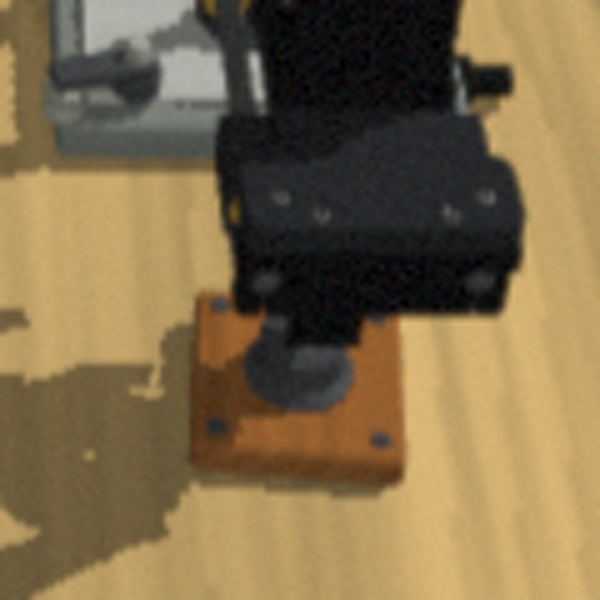

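Call:
carry_out(fingers=[0,0,0,0], dp=[[0.0005,0,0.006],[0,0,0.006],[0,0,0.003],[0,0,0]], spin=[0,0,0,0])

```text
t: 15.57
ee_pos: [0.4846, 0.1997, 0.2145]
orientation: [1.0, -0.0, -0.001, 0.0]
ft_force: [0.4, -0.0, -2.0]
width: 0.0526
```

Call:
carry_out(fingers=[0,0,0,0], dp=[[0,0,0.006],[0,0,0.005],[0,0,0.003],[0,0,0]], spin=[0,0,0,0])

```text
t: 15.9
ee_pos: [0.4844, 0.1998, 0.2001]
orientation: [1.0, -0.0, -0.001, 0.0]
ft_force: [0.5, -0.5, -1.8]
width: 0.0529
```

Call:
carry_out(fingers=[0,0,0,0], dp=[[0,0,0.004],[0,0,0.003],[0,0,0.001],[0,0,0]], spin=[0,0,0,0])

```text
t: 16.23
ee_pos: [0.4849, 0.1999, 0.1927]
orientation: [1.0, -0.0, -0.0, 0.0]
ft_force: [0.1, 0.8, -2.8]
width: 0.0527
```

Free on the pin, about 1 mm above the seat: release, rise, and look.

Call:
carry_out(fingers=[0.8,0.8,0.8,0.8,0.8,0.8,0.8,0.8,0.8,0.8], dp=[[0,0,0],[0,0,0],[0,0,0],[0,0,0],[0,0,-0.01],[0,0,-0.03],[0,0,-0.035],[0,0,-0.035],[0,0.02,-0.025],[0,0.04,0]], spin=[0,0,0,0,0,0,0,0,0,0])

```text
t: 17.07
ee_pos: [0.4891, 0.1425, 0.3354]
orientation: [1.0, 0.003, 0.008, -0.001]
ft_force: [0.7, -0.8, -0.5]
width: 0.0697
```

Run:
```python
from look import *
s=st();f=look("side","13",[.485,.2,.24])
```

```text
17.07 [0.4891 0.1425 0.3354] [ 1.      0.0027  0.0076 -0.0015] w 0.0697 F [ 0.7 -0.8 -0.5]
side origin 283 258 scale 5
```

View pics/side13.png

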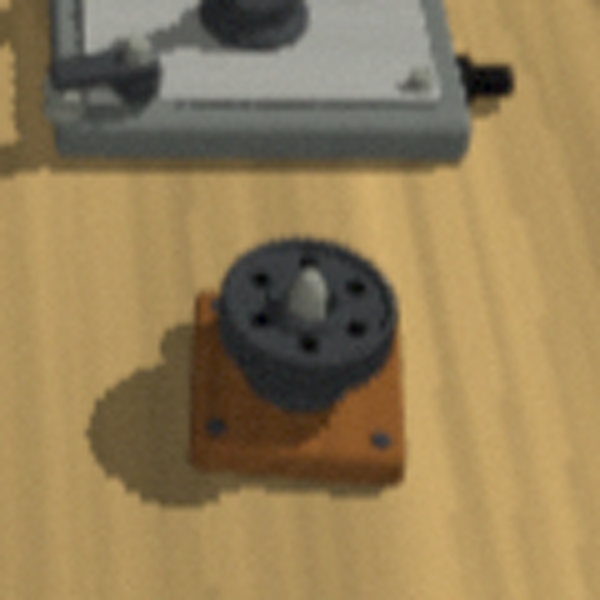

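Call:
carry_out(fingers=[0.75,0.75,0.75,0.75,0.75,0.75,0.75,0.75,0.75,0.75,0.75,0.75], dp=[[0.0003,0.0398,0],[0.0003,0.0398,0],[0.0003,0.0398,0],[0.0003,0.0398,0],[0.0003,0.0398,0],[0.0003,0.0398,0],[0.0003,0.0398,0],[0.0003,0.0398,0],[0.0003,0.0398,0],[0.0003,0.0398,0],[0.0003,0.0398,0],[0,0,0]], spin=[0,0,0,0,0,0,0,0,0,0,0,0])

```text
t: 18.12
ee_pos: [0.4881, -0.3058, 0.3281]
orientation: [1.0, -0.003, 0.0, 0.003]
ft_force: [0.0, 0.1, -0.1]
width: 0.0654
```

Call:
carry_out(fingers=[0.75,0.75,0.75,0.75,0.75,0.75,0.75], dp=[[0,0,0.02],[0,0,0.03],[0,0,0.03],[0,0,0.01],[0,0,0],[0,0,0],[0,0,0]], spin=[0,0,0,0,0,0,0])

```text
t: 18.7
ee_pos: [0.4895, -0.2987, 0.2401]
orientation: [1.0, 0.0, 0.001, 0.001]
ft_force: [0.3, 0.0, 0.3]
width: 0.0653
```

Run:
```python
from look import *
s=st();f=look("side","14",s['ee_pos'])
```

```text
18.7 [ 0.4895 -0.2987  0.2401] [1.     0.     0.0014 0.0013] w 0.0653 F [0.3 0.  0.3]
side origin 256 100 scale 5
```

View pics/side14.png

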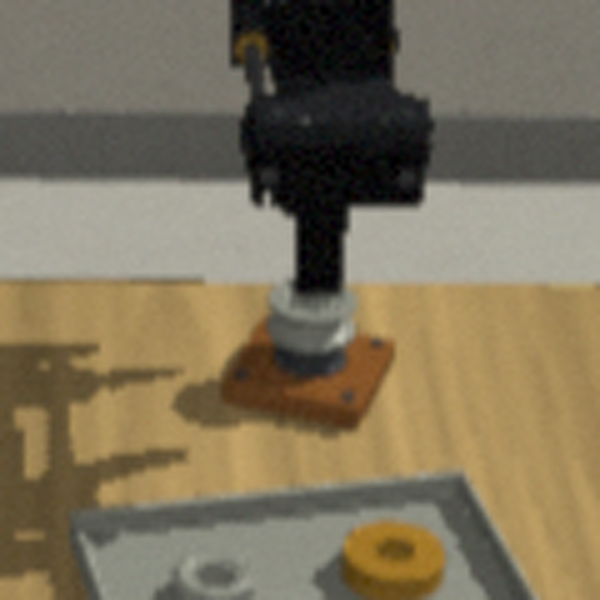

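Call:
carry_out(fingers=[0.75,0.75,0.75,0.75,0.75], dp=[[-0.0008,-0.0015,0.01],[0,0,0.015],[0,0,0.012],[0,0,0.008],[0,0,0]], spin=[0,0,0,0,0])

```text
t: 19.17
ee_pos: [0.4866, -0.2955, 0.1916]
orientation: [1.0, -0.0, -0.001, -0.001]
ft_force: [-0.3, 0.6, -0.0]
width: 0.0653
```

Call:
carry_out(fingers=[0,0,0,0,0,0,0,0], dp=[[0,0,0],[0,0,0],[0,0,0],[0,0,0],[0,0,0],[0,0,0],[0,0,0],[0,0,0]], spin=[0,0,0,0,0,0,0,0], newtons=40)

```text
t: 19.83
ee_pos: [0.4879, -0.2967, 0.1937]
orientation: [1.0, -0.0, 0.0, 0.0]
ft_force: [-0.5, -0.6, 3.3]
width: 0.0413
```

Call:
carry_out(fingers=[0,0,0,0,0,0,0], dp=[[0,0,-0.01],[0,0,-0.02],[0,0,-0.035],[0,0,-0.035],[0,0,-0.025],[0,0,-0.005],[0,0,0]], spin=[0,0,0,0,0,0,0])

```text
t: 20.42
ee_pos: [0.4882, -0.297, 0.3252]
orientation: [1.0, -0.0, 0.002, 0.002]
ft_force: [0.3, 0.2, -2.1]
width: 0.0411
```

Call:
carry_out(fingers=[0,0,0,0,0,0,0,0,0,0,0,0], dp=[[-0.0004,-0.02,0],[-0.0004,-0.0345,0],[-0.0004,-0.0345,0],[-0.0004,-0.0345,0],[-0.0004,-0.0345,0],[-0.0004,-0.0345,0],[-0.0004,-0.0345,0],[-0.0004,-0.0345,0],[-0.0004,-0.0345,0],[-0.0004,-0.0245,0],[0,-0.0112,0],[0,0,0]], spin=[0,0,0,0,0,0,0,0,0,0,0,0])

```text
t: 21.42
ee_pos: [0.4819, 0.0375, 0.3211]
orientation: [1.0, 0.002, -0.002, -0.001]
ft_force: [0.4, 0.6, -0.9]
width: 0.0414
```

Call:
carry_out(fingers=[0,0,0,0,0], dp=[[0,0,0.02],[0,0,0.03],[0,0,0.02],[0,0,0],[0,0,0]], spin=[0,0,0,0,0])

```text
t: 21.83
ee_pos: [0.4826, 0.0341, 0.2517]
orientation: [1.0, -0.001, -0.002, -0.0]
ft_force: [0.4, 0.4, 0.5]
width: 0.0414
```

Run:
```python
from look import *
s=st();f=look("side","15",s['ee_pos'])
```

```text
21.83 [0.4826 0.0341 0.2517] [ 1.0e+00 -8.0e-04 -2.1e-03 -0.0e+00] w 0.0414 F [0.4 0.4 0.5]
side origin 274 186 scale 5
```

View pics/side15.png

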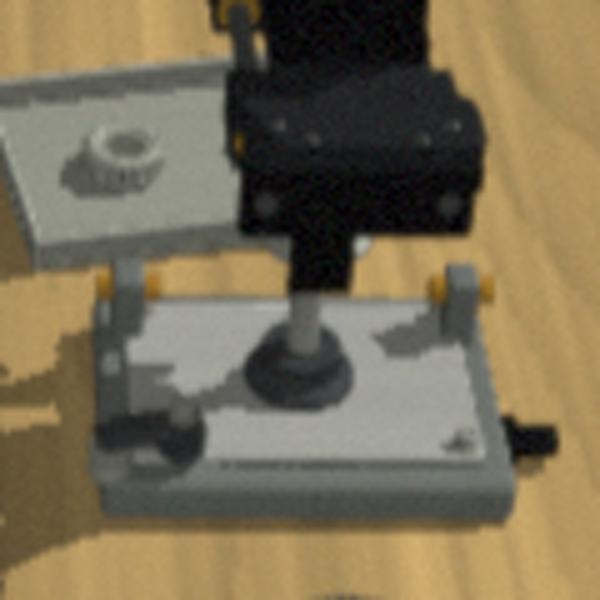

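Call:
carry_out(fingers=[0,0,0,0,0,0], dp=[[0,0,0],[0,0,0.003],[0,0,0.003],[0,0,0.003],[0,0,0.003],[0,0,0]], spin=[0,0,0,0,0,0])

```text
t: 22.38
ee_pos: [0.4831, 0.0354, 0.2405]
orientation: [1.0, -0.0, -0.001, -0.0]
ft_force: [0.6, 0.1, -1.8]
width: 0.0412
```

Call:
carry_out(fingers=[0,0,0,0,0,0,0], dp=[[0,0,0.005],[0,0,0.007],[0,0,0.008],[0,0,0.007],[0,0,0.005],[0,0,0.003],[0,0,0]], spin=[0,0,0,0,0,0,0])

```text
t: 22.97
ee_pos: [0.483, 0.0354, 0.2051]
orientation: [1.0, -0.0, -0.001, -0.0]
ft_force: [0.4, 0.0, -1.2]
width: 0.0417
```

Call:
carry_out(fingers=[0,0,0,0], dp=[[0,0,0.002],[0,0,0.001],[0,0,0],[0,0,0]], spin=[0,0,0,0])

```text
t: 23.3
ee_pos: [0.4837, 0.0353, 0.2033]
orientation: [1.0, -0.0, 0.0, 0.0]
ft_force: [0.0, -0.1, -1.0]
width: 0.0417
```

Call:
carry_out(fingers=[0,0.75,0.75,0.75,0.75,0.75,0.75,0.75,0.75,0.75,0.75], dp=[[0,0,0.0013],[0,0,0],[0,0,0],[0,0,0],[0,0,0],[0,0,-0.01],[0,0,-0.03],[0,0,-0.035],[0,0,-0.03],[0,0,-0.015],[0,0,0]], spin=[0,0,0,0,0,0,0,0,0,0,0])

```text
t: 24.22
ee_pos: [0.4863, 0.035, 0.326]
orientation: [1.0, -0.0, 0.005, 0.001]
ft_force: [-0.1, -0.2, -0.0]
width: 0.0655
```

Run:
```python
from look import *
s=st();f=look("side","16",[.49,.0,.24],80,4)
T=dict(np.load("pics/top11.npz"));P=cloud(T)
hsv=cv2.cvtColor(T["img"],cv2.COLOR_RGB2HSV)
def fit(m,z):
    m=cv2.morphologyEx(m.astype(np.uint8),cv2.MORPH_CLOSE,np.ones((5,5)))
    cs,_=cv2.findContours(m,cv2.RETR_EXTERNAL,cv2.CHAIN_APPROX_NONE);k=max(cs,key=cv2.contourArea)
    pts=np.array([ray(T,*p[0],z)[:2] for p in k]);A=np.c_[2*pts,np.ones(len(pts))];s=np.linalg.lstsq(A,(pts**2).sum(1),rcond=None)[0]
    return s[:2].round(4),np.sqrt(s[2]+s[:2]@s[:2]).round(4)
R=lambda x,y,r:np.hypot(P[...,0]-x,P[...,1]-y)<r
print("spacer depth",fit(R(.464,-.137,.035)&(P[...,2]>.2065),.213),"colour",fit(R(.464,-.137,.035)&(hsv[...,1]>110),.213))
print("ring depth",fit(R(.543,-.120,.03)&(P[...,2]>.2065),.213))
print("roller depth z at post pin")
```

```text
24.22 [0.4863 0.035  0.326 ] [ 1.0e+00 -0.0e+00  4.9e-03  7.0e-04] w 0.0655 F [-0.1 -0.2 -0. ]
side origin 248 160 scale 4
spacer depth (array([ 0.4651, -0.1361]), np.float64(0.0217)) colour (array([ 0.4647, -0.1378]), np.float64(0.0209))
ring depth (array([ 0.5423, -0.1209]), np.float64(0.0161))
roller depth z at post pin
```

View pics/side16.png

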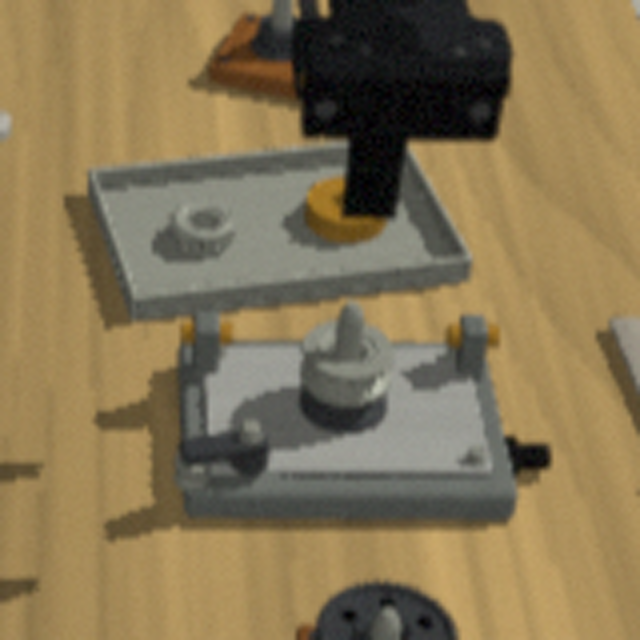

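Call:
carry_out(fingers=[0.7,0.7,0.7,0.7,0.7,0.7,0.7,0.7,0.7,0.7,0.7,0.7], dp=[[-0.0039,0.03,0],[-0.0039,0.038,0],[-0.0039,0.038,0],[-0.0039,0.038,0],[-0.0039,0.028,0],[0,0,0.025],[0,0,0.035],[0,0,0.035],[0,0,0.025],[0,0,0.015],[0,0,0],[0,0,0]], spin=[0,0,0,0,0,0,0,0,0,0,0,0])

```text
t: 25.27
ee_pos: [0.4626, -0.136, 0.185]
orientation: [1.0, -0.0, -0.002, -0.001]
ft_force: [0.4, -0.8, 1.3]
width: 0.061
```

Run:
```python
from look import *
s=st();f=look("side","17",s['ee_pos'])
```

```text
25.27 [ 0.4626 -0.136   0.185 ] [ 1.0e+00 -2.0e-04 -2.1e-03 -1.2e-03] w 0.061 F [ 0.4 -0.8  1.3]
side origin 273 160 scale 5
```

View pics/side17.png

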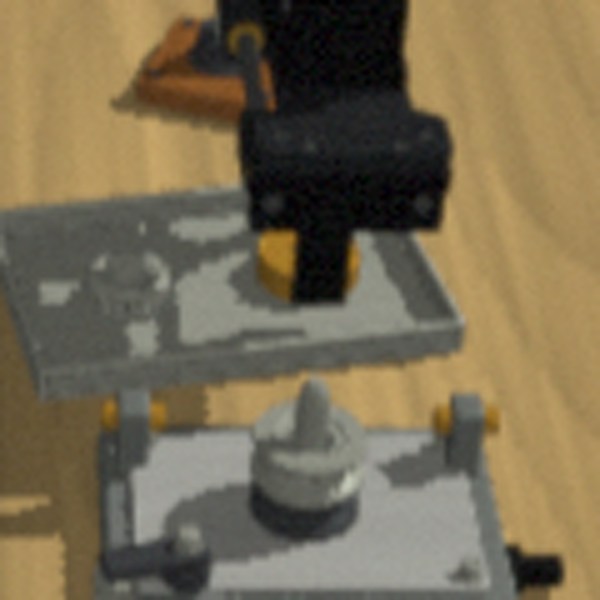

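Call:
carry_out(fingers=[0.7,0.7,0.7,0,0,0,0,0,0,0], dp=[[0.0005,0,0.006],[0,0,0.0035],[0,0,0],[0,0,0],[0,0,0],[0,0,0],[0,0,0],[0,0,0],[0,0,0],[0,0,0]], spin=[0,0,0,0,0,0,0,0,0,0], newtons=35)

```text
t: 26.15
ee_pos: [0.4648, -0.1368, 0.1776]
orientation: [1.0, -0.0, 0.0, 0.0]
ft_force: [-0.5, -0.1, 3.3]
width: 0.0429
```

Call:
carry_out(fingers=[0,0,0,0,0,0,0,0,0,0,0,0], dp=[[0,0,-0.01],[0,0,-0.025],[0,0,-0.035],[0,0,-0.035],[0,0,-0.025],[0,0,-0.012],[0.0038,-0.03,0],[0.0038,-0.038,0],[0.0038,-0.038,0],[0.0038,-0.038,0],[0.0038,-0.028,0],[0,0,0]], spin=[0,0,0,0,0,0,0,0,0,0,0,0])

```text
t: 27.15
ee_pos: [0.483, 0.0402, 0.3189]
orientation: [1.0, 0.003, -0.0, -0.002]
ft_force: [0.8, 0.2, -1.3]
width: 0.0432
```

Call:
carry_out(fingers=[0,0,0,0,0], dp=[[0,0,0.02],[0,0,0.025],[0,0,0.012],[0,0,0],[0,0,0]], spin=[0,0,0,0,0])

```text
t: 27.57
ee_pos: [0.4831, 0.035, 0.2616]
orientation: [1.0, -0.0, -0.001, -0.0]
ft_force: [0.4, 0.1, -1.4]
width: 0.0429
```

Run:
```python
from look import *
s=st();f=look("side","18",s['ee_pos'])
```

```text
27.57 [0.4831 0.035  0.2616] [ 1.0e+00 -3.0e-04 -1.1e-03 -1.0e-04] w 0.0429 F [ 0.4  0.1 -1.4]
side origin 274 182 scale 5
```

View pics/side18.png

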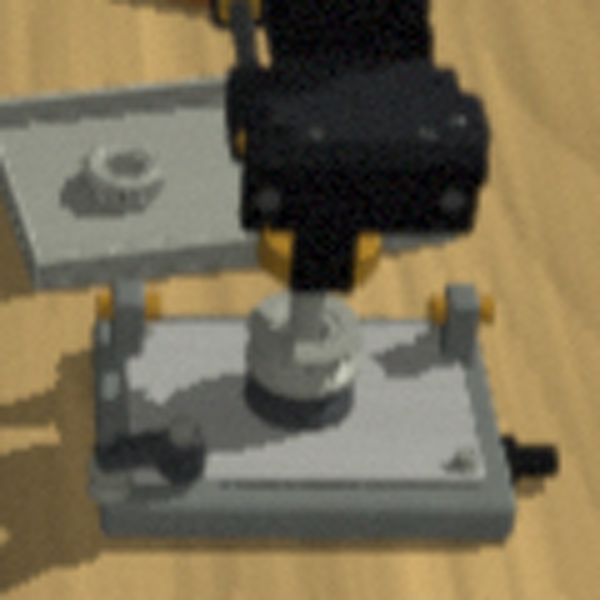

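Call:
carry_out(fingers=[0,0,0,0,0,0], dp=[[0.001,0,0],[0,0,0.004],[0,0,0.004],[0,0,0.004],[0,0,0],[0,0,0]], spin=[0,0,0,0,0,0])

```text
t: 28.12
ee_pos: [0.4843, 0.0353, 0.25]
orientation: [1.0, -0.0, -0.0, -0.0]
ft_force: [-0.2, 0.1, -0.4]
width: 0.0422
```

Call:
carry_out(fingers=[0,0,0,0,0,0], dp=[[0,0,0.005],[0,0,0.006],[0,0,0.004],[0,0,0.003],[0,0,0],[0,0,0]], spin=[0,0,0,0,0,0])

```text
t: 28.62
ee_pos: [0.4844, 0.0353, 0.2319]
orientation: [1.0, -0.0, -0.0, -0.0]
ft_force: [0.6, 0.0, -0.8]
width: 0.0428
```

Call:
carry_out(fingers=[0,0.75,0.75,0.75,0.75,0.75,0.75,0.75,0.75,0.75], dp=[[0,0,0.001],[0,0,0],[0,0,0],[0,0,0],[0,0,0],[0,0,-0.01],[0,0,-0.03],[0,0,-0.03],[0,0,-0.02],[0,0,0]], spin=[0,0,0,0,0,0,0,0,0,0])

```text
t: 29.45
ee_pos: [0.4878, 0.0349, 0.3261]
orientation: [1.0, -0.0, 0.005, 0.001]
ft_force: [0.5, 0.0, 0.4]
width: 0.0649
```

Run:
```python
from look import *
s=st();f=look("side","19",[.49,.0,.24],80,4)
```

```text
29.45 [0.4878 0.0349 0.3261] [ 1.0e+00 -0.0e+00  5.3e-03  8.0e-04] w 0.0649 F [0.5 0.  0.4]
side origin 248 160 scale 4
```

View pics/side19.png

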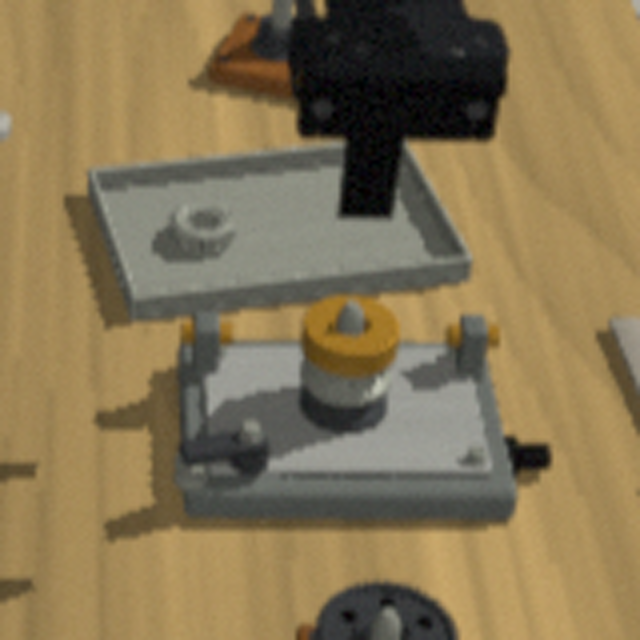

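Call:
carry_out(fingers=[0.65,0.65,0.65,0.65,0.65,0.65,0.65,0.65,0.65,0.65,0.65,0.65], dp=[[0.0116,0.028,0],[0.0116,0.034,0],[0.0116,0.034,0],[0.0115,0.034,0],[0.0115,0.0255,0],[0,0,0.025],[0,0,0.035],[0,0,0.035],[0,0,0.025],[0,0,0.015],[0,0,0],[0,0,0]], spin=[0,0,0,0,0,0,0,0,0,0,0,0])

```text
t: 30.5
ee_pos: [0.5411, -0.1197, 0.1846]
orientation: [1.0, -0.0, -0.002, -0.001]
ft_force: [0.1, 0.1, 0.9]
width: 0.0565
```

Run:
```python
from look import *
s=st();f=look("side","20",s['ee_pos'])
```

```text
30.5 [ 0.5411 -0.1197  0.1846] [ 1.0e+00 -2.0e-04 -1.9e-03 -9.0e-04] w 0.0565 F [0.1 0.1 0.9]
side origin 237 165 scale 5
```

View pics/side20.png

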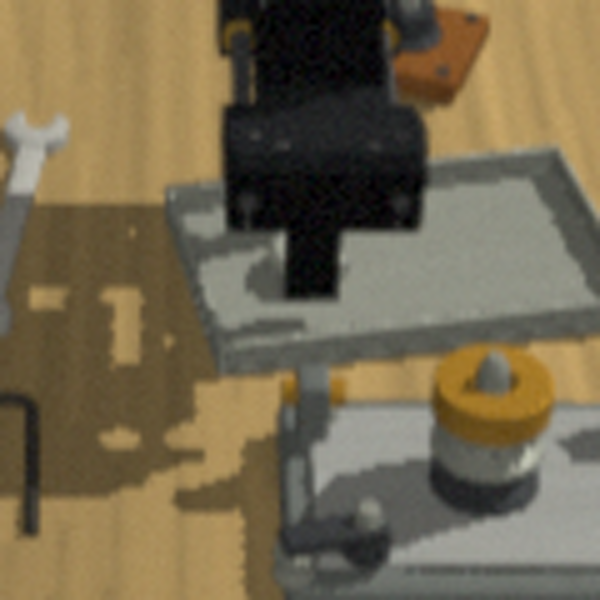

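Call:
carry_out(fingers=[0.65,0.65,0.65,0,0,0,0,0,0,0], dp=[[0,0,0.006],[0,0,0.0055],[0,0,0],[0,0,0],[0,0,0],[0,0,0],[0,0,0],[0,0,0],[0,0,0],[0,0,0]], spin=[0,0,0,0,0,0,0,0,0,0], newtons=30)

```text
t: 31.38
ee_pos: [0.5425, -0.1203, 0.175]
orientation: [1.0, -0.0, 0.0, 0.0]
ft_force: [0.7, 0.4, 1.4]
width: 0.0323
```

Call:
carry_out(fingers=[0,0,0,0,0,0,0,0,0,0,0,0], dp=[[0,0,-0.01],[0,0,-0.025],[0,0,-0.035],[0,0,-0.035],[0,0,-0.028],[0,0,-0.012],[-0.0116,-0.028,0],[-0.0116,-0.034,0],[-0.0116,-0.034,0],[-0.0116,-0.034,0],[-0.0116,-0.0253,0],[0,0,0]], spin=[0,0,0,0,0,0,0,0,0,0,0,0])

```text
t: 32.38
ee_pos: [0.481, 0.0396, 0.3203]
orientation: [1.0, 0.002, -0.001, -0.001]
ft_force: [-0.1, -0.0, -1.1]
width: 0.032
```

Call:
carry_out(fingers=[0,0,0,0,0,0], dp=[[0,0,0.015],[0,0,0.025],[0,0,0.015],[0,0,0],[0,0,0],[0,0,0]], spin=[0,0,0,0,0,0])

```text
t: 32.88
ee_pos: [0.4854, 0.0346, 0.2658]
orientation: [1.0, -0.0, 0.001, 0.0]
ft_force: [-0.4, 0.4, -1.2]
width: 0.0325
```

Run:
```python
from look import *
s=st();f=look("side","21",s['ee_pos'])
```

```text
32.88 [0.4854 0.0346 0.2658] [ 1.e+00 -2.e-04  1.e-03  2.e-04] w 0.0325 F [-0.4  0.4 -1.2]
side origin 273 180 scale 5
```

View pics/side21.png

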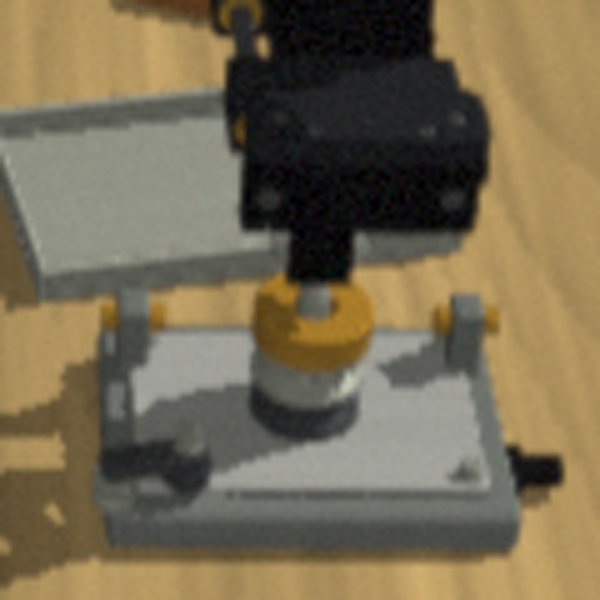

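Call:
carry_out(fingers=[0,0,0,0,0,0], dp=[[0,0,0.005],[0,0,0.005],[0,0,0.004],[0,0,0.003],[0,0,0],[0,0,0]], spin=[0,0,0,0,0,0])

```text
t: 33.43
ee_pos: [0.4842, 0.0351, 0.2475]
orientation: [1.0, -0.0, -0.0, -0.0]
ft_force: [0.5, 0.3, -0.6]
width: 0.0323
```

Call:
carry_out(fingers=[0,0,0,0], dp=[[0,0,0.003],[0,0,0.0017],[0,0,0],[0,0,0]], spin=[0,0,0,0])

```text
t: 33.77
ee_pos: [0.4843, 0.0351, 0.2429]
orientation: [1.0, -0.0, -0.0, -0.0]
ft_force: [-0.4, 1.1, 0.6]
width: 0.0324
```

Within a millimetre of the spacer; release, rise, and back off toward the tray to clear both views.

Call:
carry_out(fingers=[0,0.7,0.7,0.7,0.7,0.7,0.7,0.7,0.7,0.7,0.7,0.7], dp=[[0,0,0.0007],[0,0,0],[0,0,0],[0,0,0],[0,0,0],[0,0,-0.01],[0,0,-0.03],[0,0,-0.035],[0,0.03,-0.02],[0,0.04,0],[0,0.04,0],[0,0.04,0]], spin=[0,0,0,0,0,0,0,0,0,0,0,0])

```text
t: 34.77
ee_pos: [0.4844, -0.1162, 0.3384]
orientation: [1.0, 0.001, 0.001, 0.0]
ft_force: [0.8, -0.1, -0.0]
width: 0.0609
```

Call:
carry_out(fingers=[0.7,0.7,0.7,0.7,0.7,0.7,0.7], dp=[[0,0.04,0],[0,0.04,0],[0,0.04,0],[0,0.02,0],[0,0,0],[0,0,0],[0,0,0]], spin=[0,0,0,0,0,0,0])

```text
t: 35.35
ee_pos: [0.484, -0.254, 0.3372]
orientation: [1.0, -0.0, -0.0, -0.001]
ft_force: [-0.9, -0.2, -0.3]
width: 0.061
```

Run:
```python
from look import *
s=st();f=look("side","22",[.49,.09,.24],80,4)
g=look("top","22",[.485,.11,.24],90,4)
P=cloud(g)
import sys
def fit(T,m,z):
    m=cv2.morphologyEx(m.astype(np.uint8),cv2.MORPH_CLOSE,np.ones((5,5)))
    cs,_=cv2.findContours(m,cv2.RETR_EXTERNAL,cv2.CHAIN_APPROX_NONE);k=max(cs,key=cv2.contourArea)
    pts=np.array([ray(T,*p[0],z)[:2] for p in k]);A=np.c_[2*pts,np.ones(len(pts))];s=np.linalg.lstsq(A,(pts**2).sum(1),rcond=None)[0]
    return s[:2].round(4),np.sqrt(s[2]+s[:2]@s[:2]).round(4)
R=lambda x,y,r:np.hypot(P[...,0]-x,P[...,1]-y)<r
Z=P[...,2]
m=R(.485,.035,.03)&(Z>.274);print("ring",fit(g,m,.280),np.median(Z[R(.485,.035,.015)&(Z>.27)]))
m=R(.485,.035,.035)&(Z>.259);print("spacer+",fit(g,m,.266))
a=(np.hypot(P[...,0]-.485,P[...,1]-.035)>.018)&R(.485,.035,.021);print("spacer z",np.median(Z[a]))
m=R(.485,.2,.04)&(Z>.234);print("wheel",fit(g,m,.242),np.median(Z[R(.485,.2,.024)&(Z>.23)&(Z<.25)]))
for q in [(.465,.2),(.505,.2),(.485,.18),(.485,.22)]: print(q,np.median(Z[R(*q,.006)]).round(4))
```

```text
35.35 [ 0.484  -0.254   0.3372] [ 1.e+00 -0.e+00 -3.e-04 -6.e-04] w 0.061 F [-0.9 -0.2 -0.3]
side origin 253 192 scale 4
top origin 114 149 scale 4
ring (array([0.4843, 0.0338]), np.float64(0.0161)) 0.27902640892346664
spacer+ (array([0.4846, 0.034 ]), np.float64(0.0211))
spacer z 0.2660452590413512
wheel (array([0.485 , 0.1981]), np.float64(0.027)) 0.23992617364115726
(0.465, 0.2) 0.2399
(0.505, 0.2) 0.2391
(0.485, 0.18) 0.2395
(0.485, 0.22) 0.24
```

View pics/side22.png

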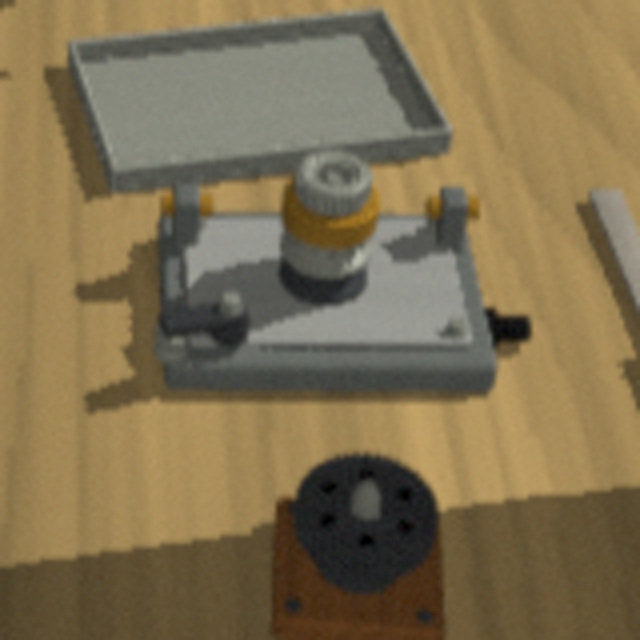

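View pics/top22.png

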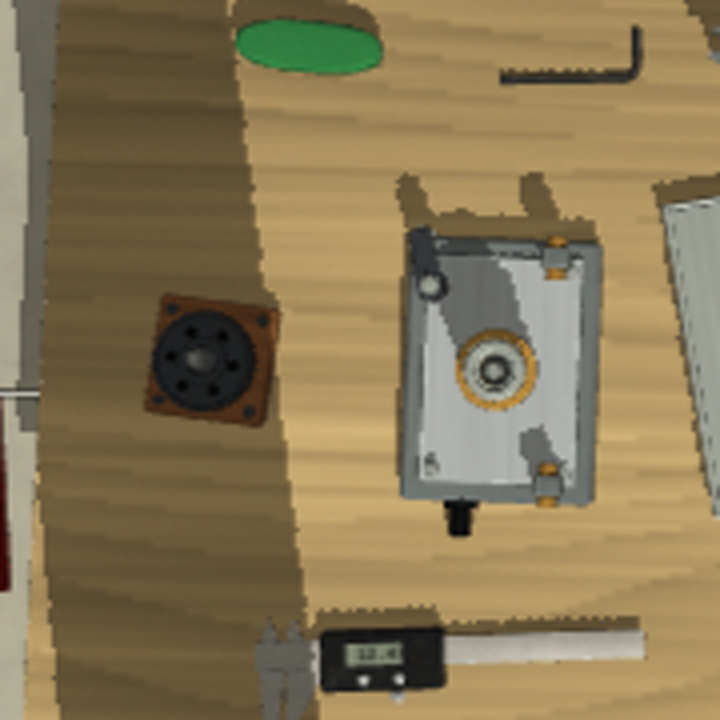

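Run:
```python
from look import *
s=st();print(abs(s['qd']).max()); r.close_job()
```

```text
35.45 [ 0.4843 -0.2534  0.3375] [ 1.e+00  7.e-04 -0.e+00 -3.e-04] w 0.0608 F [-0.2 -1.  -0.1]
0.005646983180782959
the job is handed in; nothing more can be done
```

The changeover is done and was handed in at about 35 s of the 109 s allowed; no verdict was reported. The ring and spacer went to the tray, the toothed wheel to the empty post and the roller to the shaft, then the spacer and clamp ring went back on.

**Last checks (top-view depth and side view):**

| Check | Measured | Expected |
|---|---|---|
| Clamp ring top | z = 0.279 | 0.280 |
| Spacer top | z = 0.266 | 0.266 |
| Ring and spacer axes from the shaft | about 1 mm | under 8 mm |
| Toothed wheel top | z = 0.240, level to 1 mm | 0.242 |
| Toothed wheel from the post axis | about 2 mm | under 8 mm |

- **Roller:** I did not measure it on its own. The side view shows it seated, and the spacer's height on top of it fits.
- **Tools at the far edge:** the arm never went near them and they look untouched, but I did not measure their positions at the end.
- **Robot at the end:** open and clear of everything, with no contact force on the wrist.

**Disagreements:**
- **Fingertip height:** both cameras put the gripper about 35 mm higher than the reported TCP and the finger overhang imply. A light contact of the fingertips on the spacer agreed with the cameras, so I set all grasp heights from the images.
- **Jaw width:** the reported opening read about 1 to 2 mm under the stated part diameters.
- **Camera x positions:** the side view read about 1 to 2 mm lower in x than the top view.

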